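Reset the bench logger with its stylus

TASK

The logger's recessed reset button, in the round well on its top (not the one in the square well), has to be pressed with the stylus. First take the roll of film off the logger and stand it upright on the worktop, then lay the stylus tip-down in the sloping rest and let go of it, so that you can take it again by its upper end. With the stylus upright, gently press the reset button well down and hold it for about one and a half seconds, then lay the stylus back in the rest, tip against the stop, and let go; leave the power button in the square well and the bottles and beaker alone.

Things in the scene. Friction and masses are not known exactly. Their poses are not given: they have to be found in the camera images.
- film_roll: White cardboard-cored roll of sealing film standing on end, a solid cylinder 52 mm in diameter, 50 mm high, 90 g. Origin at the centre of its underside, z up. It starts standing on top of the logger, over or partly over the wells.
- logger: Flat white bench instrument with a grey top, 120 (x) x 150 (y) x 46 mm high, fixed to the worktop. Origin at the centre of its underside; its -x side is the front, with two small wells side by side near the front edge of the top; a black display window lies behind them.
- round_well (a point): Centre of the mouth of the round well (12 mm in diameter) in the logger's top, 46 mm above the worktop. The round steel reset button (11 mm in diameter) lies in it, its top 8 mm below the mouth. 30 mm ahead of the logger's middle, 24 mm to the logger's +y side.
- square_well (a point): Centre of the mouth of the square well (12 x 12 mm) in the logger's top, 48 mm from the round one to the logger's -y side. The square steel power button in it, also 8 mm deep, must not be pressed.
- reset_button (a joint): Travel of the reset button, 0 = up, 0.005 m = fully down. Sprung: it starts to move at about 2 N and is fully down at about 8 N; it springs back up. Pressed counts from 3.5 mm (about 6.2 N).
- power_button (a joint): Travel of the power button, 0 = up, 0.005 m = fully down; the same spring.
- stylus: Stylus, 160 mm long, 60 g: grey handle, 12 x 12 mm square, 105 mm long, then a steel shank 5 mm in diameter, 55 mm long, with a round tip. x axis along it toward the tip. Origin halfway along the whole length, on the handle's underside (6 mm below the centre line as it lies); centre of mass about 13 mm from there toward the tail. Starts lying flat on the worktop.
- stylus_tip (a point): The point of the shank, on the centre line, 80 mm from the middle toward +x.
- stylus_tail (a point): The end of the handle, on the centre line, 80 mm from the middle toward -x.
- rest: Fixed aluminium rest, base 145 x 60 mm, origin under its centre. Holds the stylus at 45 degrees, tip down toward the rest's +x: a groove 11 mm wide under the last 45 mm of the shank, with a stop, and a fork 17 mm wide under the handle 108 to 116 mm behind the tip, so 44 mm of handle stand out above. Open from above and between the two; walls end 6 mm above the centre line.
- rest_low (a point): Where the stylus's tip lies when it is in the rest against the stop: 55 mm from the rest's origin along +x, 30 mm above the worktop.
- rest_high (a point): Where the end of the handle (stylus_tail) lies when the stylus is in the rest: 58 mm from the rest's origin along -x, 143 mm above the worktop.
- yellow_cap_bottle: Bystander: small clear bottle with a yellow screw cap, 55 mm in diameter, 102 mm high; origin at the centre of its underside.
- dropper_bottle: Bystander: amber dropper bottle, 37 mm in diameter, 103 mm high; origin at the centre of its underside.
- beaker_250: Bystander: clear beaker, 75 mm in diameter, 95 mm high; origin at the centre of its underside.
Mind the look-alikes: they are no part of the job. What is shaped like the film_roll but red is not meant. There is more than one size of the stylus; the job needs the smaller.

How it is judged:
On the way, in this order (a step that is already met when the one before it is completed fails the run):
1. the roll of film stands upright on the worktop, off the logger (height (world z) of film_roll below 0.006 m and angle between film_roll's own z axis and vertical below 0.1 rad and contact force between the fingers and film_roll below 0.05 N), for 0.2 s.
2. the stylus lies in the rest, tip down, let go (distance between stylus_tip and rest_low below 0.01 m and distance between stylus_tail and rest_high below 0.01 m and contact force between the fingers and stylus below 0.05 N), for 0.2 s.
3. the reset button is held pressed with the stylus, upright, for a second (value of joint reset_button above 0.0035 m and contact force between stylus and logger above 1 N and horizontal distance between stylus_tip and stylus_tail below 0.05 m), for 1 s.
At the end, for the whole second after the job is handed in: The stylus lies at rest in the rest, its tip within 10 mm of rest_low and its tail within 10 mm of rest_high, let go; the reset button has come up again (under 1 mm); the roll of film stands upright (within 0.1 rad) and still on the worktop (distance between stylus_tip and rest_low below 0.01 m and distance between stylus_tail and rest_high below 0.01 m and linear speed of each of stylus, film_roll below 0.02 m/s and value of joint reset_button below 0.001 m and height (world z) of film_roll below 0.006 m and angle between film_roll's own z axis and vertical below 0.1 rad); the robot touches nothing.
It fails at once if the power button in the square well is pressed by more than 2 mm (value of joint power_button above 0.002 m).
It fails at once if the stylus is forced against the logger with more than 20 N (contact force between stylus and logger above 20 N).
It fails at once if a bystander is moved by more than 30 mm (distance of any of yellow_cap_bottle, dropper_bottle, beaker_250 from where it was at the start of the episode above 0.03 m).
It also fails if it takes over 72 s, if anything falls off the work surface, if the arm or the gripper's body presses on something with over 40 N, if the wrist force passes 120 N, or if a joint passes its speed limit or range.

ROBOT

A 6-joint arm with a two-finger parallel gripper is mounted at the origin on a cart in front of the work surface, level with it; the furniture and walls round the work are solid. World frame = base frame: x ahead of the robot, y to its left, z up, the work surface at z = 0. Lengths are in m, angles in rad, forces in N, time in s.
With the tool pointing down it reaches from about 0.35 to 0.875 m from the base axis. Payload 4.2 kg.
Tool frame: the origin (TCP) lies midway between the tips of the shut fingers; the grasp point (between the pads) lies env.pinch_z behind it (env.pinch_z is the distance from the TCP to the grasp point, in m); z points along the fingers, y is the line along which they close (so a half turn about z gives the same grasp; the last joint's range is limited). The gripper opens to 87 mm and grips with 3 to 60 N. Pads are 19 mm wide; open, the fingers measure 117 mm over their backs; the gripper's body (75 mm by 190 mm) begins 51 mm behind the grasp point.
Start: joints at [-0.926, 0.385, 0.008, 0, -1.194, -0.259], TCP at [0.235, -0.579, 0.223] pointing down, gripper open.
Joint ranges: [-3.14, 3.14], [-1.21, 2.06], [-1.07, 1.41], [-3.16, 2.05], [-2.99, -0.16], [-3.1, 3.1]. Speed limits (rad/s): [2.79, 2.79, 3.14, 3.14, 3.14, 3.14].

INTERFACE

Orientations are given as a rotation vector (axis times angle).
In Python, from rig import env, eyes, job, models gives the robot as it stands.
- The arm moves only by the tool step_arm, never from a script. Its argument "motion" is a list of rows, each an object of numbers: "claw": the opening, from 0 (shut) to 1 (fully open); "tx", "ty", "tz": the shift along the tool's x, y, z in mm; "yaw": the turn about the tool's z in rad. In form: [{"claw": .., "tx": .., "ty": .., "tz": .., "yaw": ..}, ...]. A call has 1 to 12 rows; each row shifts and turns the commanded pose from where the row before left it, along the tool's axes as they then stand; what a row does not reach is not made up. A row lasts 1/12 s, in which the tool goes at most 41.7 mm and 7.16 degrees, less where a joint would pass 70% of its speed; a pose out of reach is approached as far as the arm can. A call is refused whole if a number of a shift passes 41.7 or a number of a turn 0.125, either way. A call with a gripper value outside its range is refused whole. The fingers move at their own pace and stop on an object; the grip force is fixed at half the most. Time passes only in rows, so rows that do not move let the fingers close. It gives the time, the measured TCP pose, the force, the opening and the grip force at its end, in the units of the state.
- env.sense(): the state, without advancing time (a new reading comes with each control period).
- eyes.snapshot(name): name is "side" or "top" or "wrist"; returns (picture, depth): 480x640x3 uint8, red, green, blue; 480x640 float32, m along the optical axis (not along the pixel's ray), 0 where there is no reading.
- eyes.camera_params(name): a dict with "camera_matrix" (3x3 intrinsics, pixels), "k1" (the pictures are not rectified: a ray, as slopes to the right and down, at radius r is drawn at 1 + k1 r^2 times it, then the intrinsics apply), "rvec" (rotation vector, rad) and "tvec" (3), from world to camera coordinates, as OpenCV has them. Camera axes: x right, y down, z forward; pixel columns grow to the right and rows downward; lengths in m; the calibration is good to about 2 mm. A picture is of the moment at which its call begins: read the wrist's pose just before it. camera_params takes no time and is no camera call; for the wrist camera it gives the pose at the moment of the call.
- job.job_done(): hands the job in; it is judged then, once.
Trained networks look in the newest picture that a camera, given by its name, has taken for a name from the list of things; names that differ only in an ending like _2 or _b are one class to them, and where a whole thing is asked for, a point or a joint stands for the part that bears it (a point fixed in the world has none). Each returns a list of dicts, best first, with "p" (0 to 1); they miss things now and then, are a little off and sometimes report something else, mostly with a low value. They report only what shows in the picture. A call takes as long as a camera call. They do not tell look-alikes from the thing itself.
- models.recognise(camera, target): "at" ([x, y, z] in m, in world coordinates, good to about 4 mm: the middle of the surface that is visible of it).
- models.trace(camera, target): "mask" (480x640 bool, what is visible of it).
The state is a dict: "time_s": time; "qpos": joint angles; "dq": joint speeds; "effort": joint torques, N m; "tcp_pos": TCP position; "tcp_rot": TCP orientation; "force": force on the tool from outside, world axes, zero at the start; "torque": the same for the moment, N m; "opening": finger opening in m; "gripper_force": force on a finger pad.
Only numpy, scipy, OpenCV 4.12 (cv2) and the standard library are available. Lean on these libraries where they do the work, as an engineer would, in place of code of your own. Each camera call takes 0.05 s, during which the arm holds its last target. There are 200 camera calls.

## Working session

There is one attempt and no reset: what is moved stays moved. The work goes in short steps, Python scripts to look and compute and a tool call to move; the robot and the scene stay as the last step left them, time stands still between calls to the robot, and variables do not carry over. Pictures are saved under pics/ and viewed, at most 10 in all, crops included, and the job is handed in when it is done.

Besides the shell and the picture viewer there is one more tool, called in YAML: its name, and indented under it one key for each argument. step_arm: Moves the arm, as the interface text tells. Its arguments: {"type":"object","properties":{"motion":{"type":"array","items":{"type":"object","properties":{"claw":{"type":"number"},"tx":{"type":"number"},"ty":{"type":"number"},"tz":{"type":"number"},"yaw":{"type":"number"}}}}},"required":["motion"]}

```bash
ls; mkdir -p pics; cat > h.py <<'E'
import numpy as np, cv2
from scipy.spatial.transform import Rotation as R
from rig import env, eyes, job, models
def cam(n):
    p=eyes.camera_params(n); return np.array(p["camera_matrix"]),p["k1"],R.from_rotvec(np.array(p["rvec"]).ravel()).as_matrix(),np.array(p["tvec"]).ravel()
def world(c,d,uv=None):
    "points for depth image pixels (whole image) or uv list"
    K,k1,Rm,t=c
    if uv is None:
        v,u=np.mgrid[0:480,0:640]; uv=np.stack([u,v],-1).reshape(-1,2); z=d.reshape(-1)
    else: uv=np.array(uv); z=np.array([d[int(b),int(a)] for a,b in uv])
    n=cv2.undistortPoints(uv.astype(float).reshape(-1,1,2),K,np.array([k1,0,0,0.])).reshape(-1,2)
    return (np.c_[n*z[:,None],z]-t)@Rm
def pix(c,P):
    K,k1,Rm,t=c
    return cv2.projectPoints(np.array(P,float).reshape(-1,3),cv2.Rodrigues(Rm)[0],t,K,np.array([k1,0,0,0.]))[0].reshape(-1,2)
E
python3 - <<'E'
from h import *
s=env.sense(); print(s,env.pinch_z)
for n in ["top","side"]:
    im,d=eyes.snapshot(n); cv2.imwrite(f"pics/{n}0.png",im[...,::-1]); np.savez(f"{n}0.npz",im=im,d=d)
    c=cam(n); print(n,c[0].tolist(),"campos",-c[2].T@c[3])
    for t in ["film_roll","logger","stylus","rest","yellow_cap_bottle","dropper_bottle","beaker_250"]:
        for r in models.recognise(n,t)[:4]:
            print(t,round(r["p"],2),np.round(r["at"],3),pix(c,r["at"]).round().tolist())
E
```

```text
pics
{'time_s': 0.0, 'qpos': array([-9.26419077e-01,  3.85555511e-01,  6.62014098e-03, -5.03792344e-04,
       -1.19400755e+00, -2.58642900e-01]), 'dq': array([-6.43807699e-04, -2.74180263e-03, -1.72396306e-03,  5.39126303e-04,
        5.28954553e-04,  6.80310500e-05]), 'effort': array([ 2.54865872e-04, -3.90667927e+01,  1.87408358e+01,  4.22002003e+00,
        1.09103654e-02, -1.81551327e-04]), 'tcp_pos': array([ 0.23496198, -0.57849512,  0.22145731]), 'tcp_rot': array([ 0.60177506, -3.08289192, -0.00335434]), 'force': array([-0.14849603,  0.23994481,  0.40750405]), 'torque': array([ 0.00313827, -0.01335795,  0.02526794]), 'gripper_force': 0.0, 'opening': 0.08715250323409011} 0.0187
top [[578.9564193445783, 0.0, 312.72610747679227], [0.0, 578.9564193445783, 242.74337582094338], [0.0, 0.0, 1.0]] campos [ 0.34689571 -0.03680565  1.78447665]
film_roll 0.64 [0.384 0.062 0.049] [[265.0, 300.0]]
film_roll 0.61 [0.52  0.009 0.099] [[283.0, 254.0]]
film_roll 0.52 [ 0.419 -0.062  0.049] [[307.0, 290.0]]
logger 0.96 [0.551 0.027 0.048] [[278.0, 245.0]]
logger 0.4 [0.516 0.006 0.094] [[285.0, 
[... 543 characters left out ...]
], [0.0, 505.7889334127427, 236.25365315602707], [0.0, 0.0, 1.0]] campos [0.53248795 0.89588969 0.93033986]
film_roll 0.82 [0.388 0.081 0.044] [[393.0, 293.0]]
film_roll 0.7 [ 0.418 -0.049  0.037] [[376.0, 257.0]]
film_roll 0.58 [0.519 0.025 0.09 ] [[338.0, 262.0]]
logger 0.7 [0.553 0.06  0.042] [[323.0, 286.0]]
stylus 0.67 [ 0.472 -0.25   0.013] [[353.0, 215.0]]
stylus 0.51 [ 0.417 -0.436  0.011] [[369.0, 179.0]]
rest 0.72 [0.5   0.247 0.008] [[345.0, 361.0]]
yellow_cap_bottle 0.62 [0.705 0.199 0.06 ] [[251.0, 326.0]]
yellow_cap_bottle 0.51 [ 0.476 -0.251  0.009] [[352.0, 216.0]]
dropper_bottle 0.96 [0.714 0.315 0.052] [[240.0, 375.0]]
beaker_250 0.95 [ 0.719 -0.151  0.062] [[263.0, 223.0]]
```

```bash
python3 - <<'E'
import cv2
a=cv2.imread("pics/top0.png")[160:340,170:480]; cv2.imwrite("pics/topc.png",cv2.resize(a,None,fx=2.5,fy=2.5,interpolation=cv2.INTER_CUBIC))
a=cv2.imread("pics/side0.png")[140:440,200:480]; cv2.imwrite("pics/sidec.png",cv2.resize(a,None,fx=2,fy=2,interpolation=cv2.INTER_CUBIC))
E
```

```text
(no output)
```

View pics/topc.png

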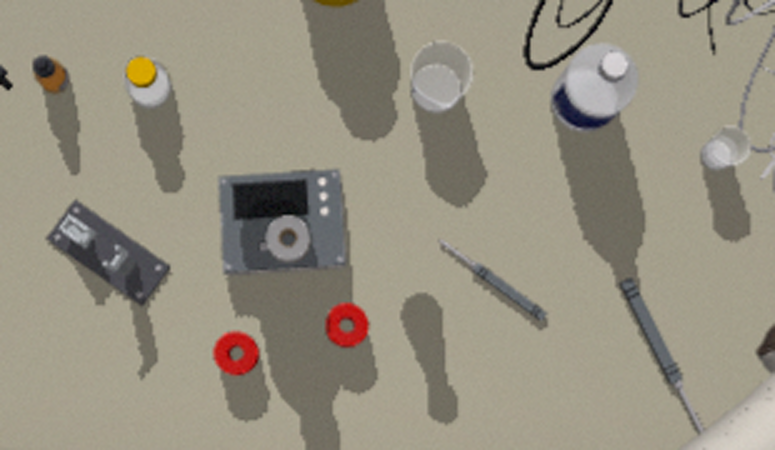

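View pics/sidec.png

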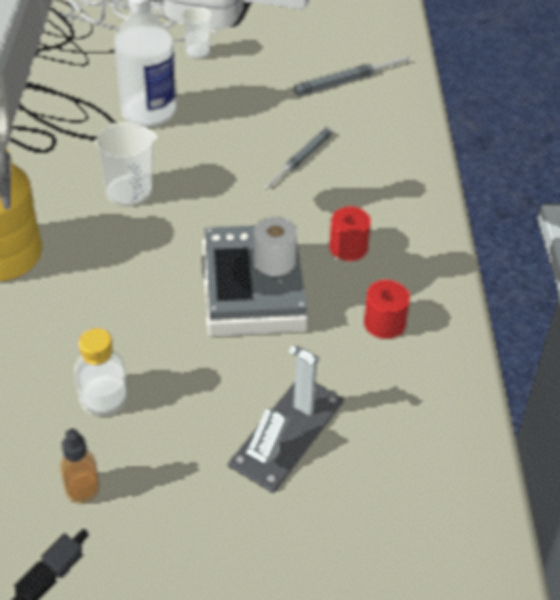

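The top crop (2.5x, origin 170,160) and the side crop show these candidates, in full top pixels:
- **Film roll:** white on the logger at (285,255), which is the one I want. The red look-alikes are at (265,301) and (309,290).
- **Stylus:** the smaller is at (367,273), with its tip up-left. The larger, at (432,296), is not meant.
- **Rest:** at (213,261), with the groove up-left at (200,252) and the fork at (217,263).

I'll fit the poses next.

```bash
cat >> h.py <<'E'
def go(xy_z,yaw=None,s=None):
    "tool-frame shift mm (in present frame, pure translation) to target TCP; yaw needed (mod pi) so tool y lies along world angle yaw"
    s=s or env.sense(); Rm=R.from_rotvec(s["tcp_rot"]).as_matrix()
    sh=Rm.T@(np.array(xy_z)-s["tcp_pos"])*1000
    out=[sh.round(1).tolist()]
    ya=np.arctan2(Rm[1,1],Rm[0,1]); out.append(("tool y ang",round(ya,3)))
    if yaw is not None:
        dl=(yaw-ya+np.pi/2)%np.pi-np.pi/2; out.append(("turn about tool z",round(-dl,3),"q6",round(s["qpos"][5],2)))
    return out
E
python3 - <<'E'
from h import *
for n in ["top","side"]:
    c=cam(n); eyes.snapshot(n); z=np.load(f"{n}0.npz"); d=z["d"]; W=world(c,d).reshape(480,640,3)
    for t in ["stylus","logger","rest","film_roll"]:
        for r in models.trace(n,t)[:3]:
            m=r["mask"]&(d>0); P=W[m]
            if len(P)<20: continue
            if t=="logger": P=P[(P[:,2]>.035)&(P[:,2]<.056)]
            if t=="rest": P=P[P[:,2]<.022]
            if t=="film_roll": P=P[P[:,2]>P[:,2].max()-.012]
            if len(P)<10: continue
            q=P[:,:2].astype(np.float32)*1000; rc=cv2.minAreaRect(q)
            print(n,t,round(r["p"],2),len(P),"mean",P.mean(0).round(4),"rect",np.round(rc[0],1),np.round(rc[1],1),round(rc[2],1))
            if t=="stylus":
                u=np.linalg.svd(q-q.mean(0),full_matrices=False)[2][0]; p=(q-q.mean(0))@u
                print("   axis",u.round(3),"ends",(q.mean(0)+u*p.min()).round(),(q.mean(0)+u*p.max()).round())
s=env.sense(); print(R.from_rotvec(s["tcp_rot"]).as_matrix().round(3).tolist(), s["time_s"]); print(go([.519,.018,.2],0))
E
```

```text
top stylus 0.79 347 mean [ 0.407  -0.4486  0.0133] rect [ 395.5 -456.9] [202.2  22.3] 27.3
   axis [-0.887 -0.462] ends [ 484. -408.] [ 305. -502.]
top stylus 0.75 116 mean [ 0.4646 -0.2705  0.0112] rect [ 467.6 -264.9] [107.3  12.3] 56.4
   axis [-0.577 -0.817] ends [ 499. -221.] [ 437. -309.]
top logger 0.55 1560 mean [0.5473 0.0167 0.0457] rect [543.5  15.4] [118.7 146.9] 5.3
top rest 0.96 752 mean [0.5006 0.2237 0.0074] rect [504.1 229.5] [149.4  62.6] 56.5
top film_roll 0.78 105 mean [ 0.4185 -0.0672  0.0525] rect [421.  -66.3] [47.6 47.8] 1.7
top film_roll 0.66 138 mean [0.5169 0.005  0.0977] rect [517.6   5.5] [49.4 47.2] 23.4
side stylus 0.73 173 mean [ 0.4762 -0.2486  0.0082] rect [ 484.3 -246.5] [154.6  22.4] 54.7
   axis [0.586 0.811] ends [ 435. -306.] [ 525. -181.]
side stylus 0.56 275 mean [ 0.4217 -0.4349  0.0102] rect [ 414.3 -441.9] [163.8  25.6] 26.3
   axis [0.888 0.459] ends [ 340. -477.] [ 486. -402.]
side logger 0.85 1632 mean [0.5518 0.0384 0.0451] rect [544.3  18.4] [116.3 154.4] 5.2
side rest 0.72 1171 mean [0.5023 0.241  0.0075] rect [495.4 211.6] [191.8  79.4] 64.2
side film_roll 0.98 248 mean [ 0.4207 -0.0608  0.0483] rect [419.7 -63.5] [53.3 50.4] 59.5
side film_roll 0.95 265 mean [0.5199 0.0129 0.0948] rect [520.2  10.1] [51.7 48.3] 89.7
side film_roll 0.81 282 mean [0.3848 0.0707 0.0488] rect [384.2  68.1] [55.2 47.5] 85.7
[[-0.926, -0.376, 0.0], [-0.376, 0.926, 0.0], [-0.0, -0.0, -1.0]] 1.3
[[-487.6, 446.3, 22.6], ('tool y ang', np.float64(1.957)), ('turn about tool z', np.float64(-1.185), 'q6', np.float64(-0.26))]
```

step_arm:
  motion:
    - {"claw":1,"tx":-30.2,"ty":27.3}
    - {"claw":1,"tx":-30.2,"ty":27.3}
    - {"claw":1,"tx":-30.2,"ty":27.3}
    - {"claw":1,"tx":-30.2,"ty":27.3}
    - {"claw":1,"tx":-30.2,"ty":27.3}
    - {"claw":1,"tx":-30.2,"ty":27.3}
    - {"claw":1,"tx":-30.2,"ty":27.3}
    - {"claw":1,"tx":-30.2,"ty":27.3}
    - {"claw":1,"tx":-30.2,"ty":27.3}
    - {"claw":1,"tx":-30.2,"ty":27.3}
    - {"claw":1,"tx":-30.2,"ty":27.3}
    - {"claw":1,"tx":-30.2,"ty":27.3}

```text
invalid input
```

step_arm:
  motion:
    - {"claw":1,"tx":-30.2,"ty":27.3}
    - {"claw":1,"tx":-30.2,"ty":27.3}
    - {"claw":1,"tx":-30,"ty":27}
    - {"claw":1,"yaw":-0.12}
    - {"claw":1,"yaw":-0.12}
    - {"claw":1,"yaw":-0.12}
    - {"claw":1,"yaw":-0.12}
    - {"claw":1,"yaw":-0.12}
    - {"claw":1,"yaw":-0.12}
    - {"claw":1,"yaw":-0.12}
    - {"claw":1,"yaw":-0.12}
    - {"claw":1,"yaw":-0.12}

```text
invalid input
```

```bash
python3 - <<'E'
from h import *
s=env.sense(); im,d=eyes.snapshot("wrist"); c=cam("wrist"); cv2.imwrite("pics/w1.png",im[...,::-1]); W=world(c,d).reshape(480,640,3)
print(s["tcp_pos"],s["time_s"],s["qpos"].round(2))
for t in ["film_roll","logger"]:
  for r in models.trace("wrist",t)[:2]:
    m=r["mask"]&(d>0); P=W[m]
    if len(P)<50: continue
    hi=np.percentile(P[:,2],98); P=P[P[:,2]>hi-.006]; rc=cv2.minAreaRect((P[:,:2]*1000).astype(np.float32))
    print(t,round(r["p"],2),len(P),hi.round(4),"rect",np.round(rc[0],1),np.round(rc[1],1),round(rc[2],1))
print(go([.518,.008,.061],0))
E
```

```text
[ 0.23521232 -0.57901551  0.22255665] 1.3 [-0.93  0.38  0.01 -0.   -1.19 -0.26]
[[-482.9, 437.4, 161.6], ('tool y ang', np.float64(1.957)), ('turn about tool z', np.float64(-1.185), 'q6', np.float64(-0.26))]
```

View pics/w1.png

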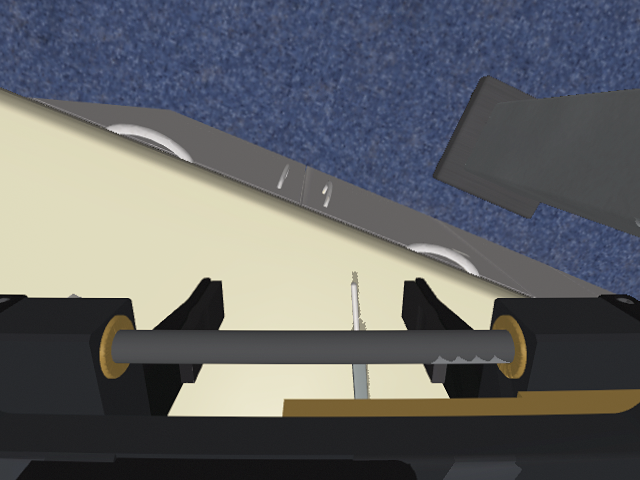

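The moves were refused, probably because every row needs all five fields. The wrist picture still shows only the cart edge and the larger stylus at about (357,330).

step_arm:
  motion:
    - {"claw":1,"tx":-28,"ty":25.2,"tz":0,"yaw":0}
    - {"claw":1,"tx":-28,"ty":25.2,"tz":0,"yaw":0}
    - {"claw":1,"tx":-28,"ty":25.2,"tz":0,"yaw":0}
    - {"claw":1,"tx":-28,"ty":25.2,"tz":0,"yaw":0}
    - {"claw":1,"tx":-28,"ty":25.2,"tz":0,"yaw":0}
    - {"claw":1,"tx":-28,"ty":25.2,"tz":0,"yaw":0}
    - {"claw":1,"tx":-28,"ty":25.2,"tz":0,"yaw":0}
    - {"claw":1,"tx":-28,"ty":25.2,"tz":0,"yaw":0}
    - {"claw":1,"tx":-28,"ty":25.2,"tz":0,"yaw":0}
    - {"claw":1,"tx":-28,"ty":25.2,"tz":0,"yaw":0}
    - {"claw":1,"tx":-28,"ty":25.2,"tz":0,"yaw":0}
    - {"claw":1,"tx":-28,"ty":25.2,"tz":0,"yaw":0}

```text
time_s: 2.45
tcp_pos: [0.4332, -0.1706, 0.223]
tcp_rot: [-0.602, 3.082, -0.001]
force: [1.2, 0.2, -0.2]
opening: 0.0869
gripper_force: 0.0
```

step_arm:
  motion:
    - {"claw":1,"tx":-29.2,"ty":27,"tz":0,"yaw":0}
    - {"claw":1,"tx":-29.2,"ty":27,"tz":0,"yaw":0}
    - {"claw":1,"tx":-29.2,"ty":27,"tz":0,"yaw":0}
    - {"claw":1,"tx":-29.2,"ty":27,"tz":0,"yaw":0}
    - {"claw":1,"tx":-29.2,"ty":27,"tz":0,"yaw":0}
    - {"claw":1,"tx":0,"ty":0,"tz":0,"yaw":-0.12}
    - {"claw":1,"tx":0,"ty":0,"tz":0,"yaw":-0.12}
    - {"claw":1,"tx":0,"ty":0,"tz":0,"yaw":-0.12}
    - {"claw":1,"tx":0,"ty":0,"tz":0,"yaw":-0.12}
    - {"claw":1,"tx":0,"ty":0,"tz":0,"yaw":-0.12}
    - {"claw":1,"tx":0,"ty":0,"tz":0,"yaw":-0.12}
    - {"claw":1,"tx":0,"ty":0,"tz":0,"yaw":-0.12}

```text
time_s: 3.45
tcp_pos: [0.5172, 0.0076, 0.2227]
tcp_rot: [-1.815, 2.564, -0.0]
force: [0.8, -0.4, -0.9]
opening: 0.0869
gripper_force: 0.0
```

step_arm:
  motion:
    - {"claw":1,"tx":0,"ty":0,"tz":10,"yaw":-0.12}
    - {"claw":1,"tx":0,"ty":0,"tz":10,"yaw":-0.12}
    - {"claw":1,"tx":0,"ty":0,"tz":0,"yaw":-0.105}
    - {"claw":1,"tx":0,"ty":0,"tz":0,"yaw":0}

```text
time_s: 3.78
tcp_pos: [0.5169, 0.0075, 0.2021]
tcp_rot: [2.223, -2.219, -0.001]
force: [-0.2, -0.6, 0.0]
opening: 0.0873
gripper_force: 0.0
```

```bash
python3 - <<'E'
from h import *
s=env.sense(); im,d=eyes.snapshot("wrist"); c=cam("wrist"); cv2.imwrite("pics/w2.png",im[...,::-1]); np.savez("w2.npz",im=im,d=d)
W=world(c,d).reshape(480,640,3)
print(s["tcp_pos"],s["time_s"],s["qpos"].round(2),R.from_rotvec(s["tcp_rot"]).as_matrix().round(2).tolist())
print("cam",-c[2].T@c[3])
for t in ["film_roll","logger"]:
  for r in models.trace("wrist",t)[:2]:
    m=r["mask"]&(d>0); P=W[m]
    if len(P)<50: continue
    hi=np.percentile(P[:,2],98); P=P[P[:,2]>hi-.006]; rc=cv2.minAreaRect((P[:,:2]*1000).astype(np.float32))
    print(t,round(r["p"],2),len(P),hi.round(4),"rect",np.round(rc[0],1),np.round(rc[1],1),round(rc[2],1))
print(go([.518,.008,.061],0))
E
```

```text
[0.5169063  0.00748995 0.20210232] 3.7833 [ 0.33  0.22 -0.28  0.   -1.07 -0.33] [[0.0, -1.0, -0.0], [-1.0, -0.0, -0.0], [0.0, 0.0, -1.0]]
cam [ 0.51632323 -0.07290865  0.36416586]
film_roll 0.91 3188 0.0971 rect [517.8   7.2] [52.5 50.8] 35.2
film_roll 0.86 2859 0.0513 rect [420.  -64.7] [51.3 50.7] 87.0
logger 0.81 16259 0.0476 rect [544.   17.5] [116.7 146.4] 5.0
[[-0.4, -0.4, 141.9], ('tool y ang', np.float64(3.139)), ('turn about tool z', np.float64(-0.002), 'q6', np.float64(-0.33))]
```

step_arm:
  motion:
    - {"claw":1,"tx":0,"ty":-1,"tz":38,"yaw":0}
    - {"claw":1,"tx":0,"ty":0,"tz":38,"yaw":0}
    - {"claw":1,"tx":0,"ty":0,"tz":38,"yaw":0}
    - {"claw":1,"tx":0,"ty":0,"tz":28,"yaw":0}
    - {"claw":0.4,"tx":0,"ty":0,"tz":0,"yaw":0}
    - {"claw":0.4,"tx":0,"ty":0,"tz":0,"yaw":0}
    - {"claw":0.4,"tx":0,"ty":0,"tz":0,"yaw":0}
    - {"claw":0.4,"tx":0,"ty":0,"tz":0,"yaw":0}
    - {"claw":0.4,"tx":0,"ty":0,"tz":0,"yaw":0}
    - {"claw":0.4,"tx":0,"ty":0,"tz":0,"yaw":0}

```text
time_s: 4.77
tcp_pos: [0.5192, 0.0079, 0.0622]
tcp_rot: [-2.219, 2.219, -0.003]
force: [-0.7, 0.0, -0.2]
opening: 0.0551
gripper_force: 0.0
```

step_arm:
  motion:
    - {"claw":0.4,"tx":0,"ty":0,"tz":0,"yaw":0}
    - {"claw":0.4,"tx":0,"ty":0,"tz":0,"yaw":0}
    - {"claw":0.4,"tx":0,"ty":0,"tz":0,"yaw":0}
    - {"claw":0.4,"tx":0,"ty":0,"tz":-15,"yaw":0}
    - {"claw":0.4,"tx":0,"ty":0,"tz":-15,"yaw":0}
    - {"claw":0.4,"tx":26,"ty":0,"tz":0,"yaw":0}
    - {"claw":0.4,"tx":26,"ty":0,"tz":0,"yaw":0}
    - {"claw":0.4,"tx":26,"ty":0,"tz":0,"yaw":0}
    - {"claw":0.4,"tx":26,"ty":0,"tz":0,"yaw":0}
    - {"claw":0.4,"tx":26,"ty":0,"tz":0,"yaw":0}
    - {"claw":0.4,"tx":0,"ty":0,"tz":35,"yaw":0}
    - {"claw":0.4,"tx":0,"ty":0,"tz":26,"yaw":0}

```text
time_s: 5.77
tcp_pos: [0.5187, -0.1238, 0.0295]
tcp_rot: [-2.216, 2.223, -0.003]
force: [-1.2, 0.2, -1.2]
opening: 0.0514
gripper_force: 30.0
```

step_arm:
  motion:
    - {"claw":0.4,"tx":0,"ty":0,"tz":8,"yaw":0}
    - {"claw":0.4,"tx":0,"ty":0,"tz":6,"yaw":0}
    - {"claw":0.4,"tx":0,"ty":0,"tz":1,"yaw":0}
    - {"claw":0.4,"tx":0,"ty":0,"tz":0,"yaw":0}

```text
time_s: 6.1
tcp_pos: [0.5178, -0.1224, 0.0158]
tcp_rot: [2.222, -2.219, -0.001]
force: [-0.1, 0.5, 1.4]
opening: 0.0511
gripper_force: 30.0
```

step_arm:
  motion:
    - {"claw":1,"tx":0,"ty":0,"tz":0,"yaw":0}
    - {"claw":1,"tx":0,"ty":0,"tz":0,"yaw":0}
    - {"claw":1,"tx":0,"ty":0,"tz":0,"yaw":0}
    - {"claw":1,"tx":0,"ty":0,"tz":0,"yaw":0}
    - {"claw":1,"tx":0,"ty":0,"tz":0,"yaw":0}
    - {"claw":1,"tx":0,"ty":0,"tz":-20,"yaw":0}
    - {"claw":1,"tx":0,"ty":0,"tz":-40,"yaw":0}
    - {"claw":1,"tx":0,"ty":0,"tz":-40,"yaw":0}
    - {"claw":1,"tx":31,"ty":10,"tz":-24,"yaw":0}
    - {"claw":1,"tx":31,"ty":10,"tz":-10,"yaw":0}
    - {"claw":1,"tx":31,"ty":10,"tz":0,"yaw":0}
    - {"claw":1,"tx":31,"ty":10,"tz":0,"yaw":0}

```text
time_s: 7.1
tcp_pos: [0.4784, -0.2475, 0.1501]
tcp_rot: [-2.221, 2.219, -0.004]
force: [0.5, 0.3, -0.8]
opening: 0.0871
gripper_force: 0.0
```

step_arm:
  motion:
    - {"claw":1,"tx":0,"ty":0,"tz":0,"yaw":0.124}
    - {"claw":1,"tx":0,"ty":0,"tz":0,"yaw":0.124}
    - {"claw":1,"tx":0,"ty":0,"tz":0,"yaw":0.124}
    - {"claw":1,"tx":0,"ty":0,"tz":0,"yaw":0.124}
    - {"claw":1,"tx":0,"ty":0,"tz":0,"yaw":0.124}
    - {"claw":1,"tx":0,"ty":0,"tz":0,"yaw":0}

```text
time_s: 7.6
tcp_pos: [0.4781, -0.2464, 0.1484]
tcp_rot: [1.435, -2.795, -0.0]
force: [-0.4, -0.8, 0.5]
opening: 0.0868
gripper_force: 0.0
```

```bash
python3 - <<'E'
from h import *
s=env.sense(); im,d=eyes.snapshot("wrist"); c=cam("wrist"); cv2.imwrite("pics/w3.png",im[...,::-1]); np.savez("w3.npz",im=im,d=d)
W=world(c,d).reshape(480,640,3)
print(s["tcp_pos"],s["time_s"],s["qpos"].round(2),R.from_rotvec(s["tcp_rot"]).as_matrix().round(2).tolist())
for t in ["stylus"]:
  for r in models.trace("wrist",t)[:2]:
    m=r["mask"]&(d>0); P=W[m]; P=P[(P[:,2]>.002)&(P[:,2]<.03)]
    q=P[:,:2]*1000; mu=q.mean(0); u=np.linalg.svd(q-mu,full_matrices=False)[2][0]; u*=np.sign(u[0]); p=(q-mu)@u; n=(q-mu)@[-u[1],u[0]]
    print(r["p"],len(P),"axis",u.round(3),"angle",np.arctan2(u[1],u[0]).round(3),"tail",(mu+u*p.min()).round(1),"tip",(mu+u*p.max()).round(1),"len",np.ptp(p),"w",np.percentile(n,[2,98]).round(1),"z",np.percentile(P[:,2],[5,50,95]).round(4))
    # handle end: where high z (top 12mm) 
    h=P[:,2]>.0105; print("handle range along",(p[h].min()-p.min()).round(1),(p[h].max()-p.min()).round(1), "n by quartile",[n[(p>a)&(p<a+20)].mean().round(1) for a in range(-80,80,20)])
im2=models.recognise("wrist","film_roll"); print([(round(r["p"],2),r["at"].round(3) if hasattr(r["at"],'round') else r["at"]) for r in im2])
E
```

```text
[ 0.47805545 -0.24642402  0.14843234] 7.6 [-0.17  0.31 -0.31 -0.   -0.95 -0.45] [[-0.58, -0.81, -0.0], [-0.81, 0.58, 0.0], [-0.0, 0.0, -1.0]]
0.91 1705 axis [0.909 0.417] angle 0.43 tail [ 439.5 -427.3] tip [ 484.5 -406.6] len 49.54198588640244 w [-8.8  6.3] z [0.0053 0.0149 0.0164]
handle range along 2.2 49.5 n by quartile [np.float64(nan), np.float64(nan), np.float64(3.5), np.float64(-0.5), np.float64(0.1), np.float64(0.2), np.float64(nan), np.float64(nan)]
0.79 2150 axis [0.571 0.821] angle 0.963 tail [ 437.1 -307.7] tip [ 526.8 -178.8] len 157.0011345017117 w [-5.8  5.7] z [0.007  0.0112 0.0125]
handle range along 0.0 103.9 n by quartile [np.float64(0.0), np.float64(0.0), np.float64(0.1), np.float64(-0.1), np.float64(0.0), np.float64(-0.2), np.float64(0.0), np.float64(0.2)]
[(0.81, [0.5177, -0.1159, 0.0524]), (0.58, [0.4068, -0.0873, 0.0149])]<stdin>:11: RuntimeWarning: Mean of empty slice.
  ret = ret.dtype.type(ret / rcount)
```

View pics/w3.png

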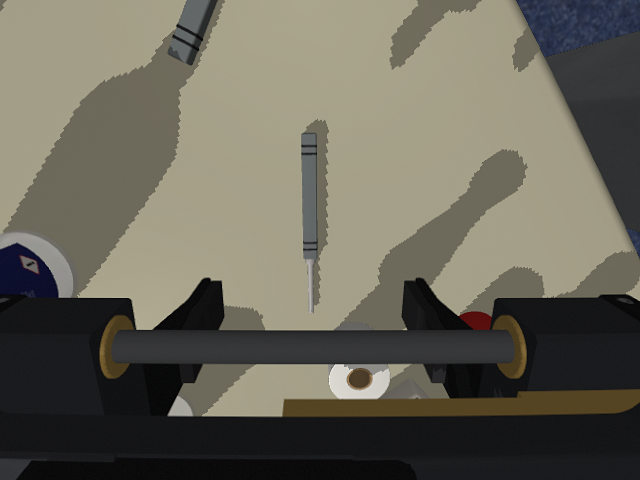

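The smaller stylus runs from its tail at (309,135) to its tip at (311,312), and the white roll stands on the table at (359,378). I'll grasp the handle about 82 mm behind the tip.

step_arm:
  motion:
    - {"claw":1,"tx":-1.7,"ty":-1.4,"tz":40,"yaw":-0.015}
    - {"claw":0.8,"tx":0,"ty":0,"tz":40,"yaw":0}
    - {"claw":0.6,"tx":0,"ty":0,"tz":35,"yaw":0}
    - {"claw":0.5,"tx":0,"ty":0,"tz":22,"yaw":0}
    - {"claw":0.5,"tx":0,"ty":0,"tz":8.5,"yaw":0}
    - {"claw":0.4,"tx":0,"ty":0,"tz":0,"yaw":0}

```text
time_s: 8.25
tcp_pos: [0.4802, -0.246, 0.0023]
tcp_rot: [1.462, -2.779, -0.001]
force: [1.3, -0.5, 0.2]
opening: 0.0617
gripper_force: 0.0
```

step_arm:
  motion:
    - {"claw":0,"tx":0,"ty":0,"tz":0,"yaw":0}
    - {"claw":0,"tx":0,"ty":0,"tz":0,"yaw":0}
    - {"claw":0,"tx":0,"ty":0,"tz":0,"yaw":0}
    - {"claw":0,"tx":0,"ty":0,"tz":0,"yaw":0}
    - {"claw":0,"tx":0,"ty":0,"tz":0,"yaw":0}
    - {"claw":0,"tx":0,"ty":0,"tz":0,"yaw":0}
    - {"claw":0,"tx":0,"ty":0,"tz":0,"yaw":0}
    - {"claw":0,"tx":0,"ty":0,"tz":0,"yaw":0}

```text
time_s: 8.92
tcp_pos: [0.4804, -0.2459, 0.0032]
tcp_rot: [-1.459, 2.782, -0.0]
force: [0.1, 0.4, 1.1]
opening: 0.0117
gripper_force: 30.0
```

step_arm:
  motion:
    - {"claw":0,"tx":0,"ty":0,"tz":-20,"yaw":0}
    - {"claw":0,"tx":0,"ty":0,"tz":-39,"yaw":0}
    - {"claw":0,"tx":0,"ty":0,"tz":-39,"yaw":0}
    - {"claw":0,"tx":0,"ty":0,"tz":-39,"yaw":0}
    - {"claw":0,"tx":0,"ty":0,"tz":-39,"yaw":0}
    - {"claw":0,"tx":0,"ty":0,"tz":-20,"yaw":0}
    - {"claw":0,"tx":-32.4,"ty":23,"tz":0,"yaw":0}
    - {"claw":0,"tx":-32.4,"ty":23,"tz":0,"yaw":0}
    - {"claw":0,"tx":-32.4,"ty":23,"tz":0,"yaw":0}
    - {"claw":0,"tx":-32.4,"ty":23,"tz":0,"yaw":0}
    - {"claw":0,"tx":-32.4,"ty":23,"tz":0,"yaw":0}
    - {"claw":0,"tx":-32.4,"ty":23,"tz":0,"yaw":0}

```text
time_s: 9.92
tcp_pos: [0.4766, -0.0058, 0.1991]
tcp_rot: [-1.458, 2.783, 0.0]
force: [0.6, 0.4, -0.4]
opening: 0.0117
gripper_force: 30.0
```

step_arm:
  motion:
    - {"claw":0,"tx":-32.4,"ty":23,"tz":0,"yaw":0}
    - {"claw":0,"tx":-32.4,"ty":23,"tz":0,"yaw":0}
    - {"claw":0,"tx":-32.4,"ty":23,"tz":0,"yaw":0}
    - {"claw":0,"tx":-32.4,"ty":23,"tz":0,"yaw":0}
    - {"claw":0,"tx":-32.4,"ty":23,"tz":0,"yaw":0}
    - {"claw":0,"tx":-32.4,"ty":23,"tz":0,"yaw":0}
    - {"claw":0,"tx":-32.4,"ty":23,"tz":0,"yaw":0}
    - {"claw":0,"tx":-32.4,"ty":23,"tz":0,"yaw":0}
    - {"claw":0,"tx":0,"ty":0,"tz":0,"yaw":0}
    - {"claw":0,"tx":0,"ty":0,"tz":0,"yaw":0}

```text
time_s: 10.75
tcp_pos: [0.4728, 0.3122, 0.1981]
tcp_rot: [1.462, -2.779, 0.0]
force: [0.9, -0.7, -1.2]
opening: 0.0118
gripper_force: 30.0
```

```bash
python3 - <<'E'
from h import *
s=env.sense(); im,d=eyes.snapshot("wrist"); c=cam("wrist"); cv2.imwrite("pics/w4.png",im[...,::-1]); np.savez("w4.npz",im=im,d=d,P=world(c,d))
W=world(c,d).reshape(480,640,3)
print(s["tcp_pos"],s["time_s"],s["qpos"].round(2),R.from_rotvec(s["tcp_rot"]).as_matrix().round(3).tolist())
for r in models.trace("wrist","rest")[:2]:
    m=r["mask"]&(d>0); P=W[m]; print(r["p"],len(P)); np.save("restpts.npy",P) if len(P)>1000 else 0
    b=P[P[:,2]<.016]; rc=cv2.minAreaRect((b[:,:2]*1000).astype(np.float32)); print("base",len(b),np.round(rc[0],1),np.round(rc[1],1),round(rc[2],2),np.median(b[:,2]))
    a=np.deg2rad(rc[2]); u=np.array([np.cos(a),np.sin(a)]); n=np.array([-u[1],u[0]])
    Q=P[:,:2]*1000-rc[0]
    for lo,hi in [(.02,.04),(.04,.06),(.06,.09),(.09,.105),(.105,.112),(.112,.125)]:
        k=(P[:,2]>lo)&(P[:,2]<hi)
        if k.sum()>5: print(lo,hi,k.sum(),"along",np.percentile(Q[k]@u,[2,50,98]).round(1),"lat",np.percentile(Q[k]@n,[2,50,98]).round(1))
E
```

```text
[0.47276245 0.31216055 0.19808329] 10.75 [ 0.87  0.31 -0.17 -0.   -1.09 -1.47] [[-0.566, -0.824, -0.001], [-0.824, 0.566, -0.001], [0.002, 0.001, -1.0]]
0.67 10564
base 8056 [507.1 225.4] [148.9  73. ] 57.09 0.007526162334216526
0.02 0.04 498 along [-35.1  51.7  61.3] lat [-4.8  6.9 17.1]
0.04 0.06 811 along [-34.6  29.9  47.4] lat [-4.9  6.7 17.2]
0.06 0.09 216 along [-36.6  23.3  29.5] lat [-5.  14.2 17.3]
0.09 0.105 326 along [-37.2 -34.4 -26.5] lat [-6.2  7.1 20.6]
0.105 0.112 554 along [-34.4 -29.9 -20.6] lat [-7.2  5.5 20.5]
0.112 0.125 85 along [-27.2 -25.1 -22.6] lat [-7.3 15.4 20.1]
```

View pics/w4.png

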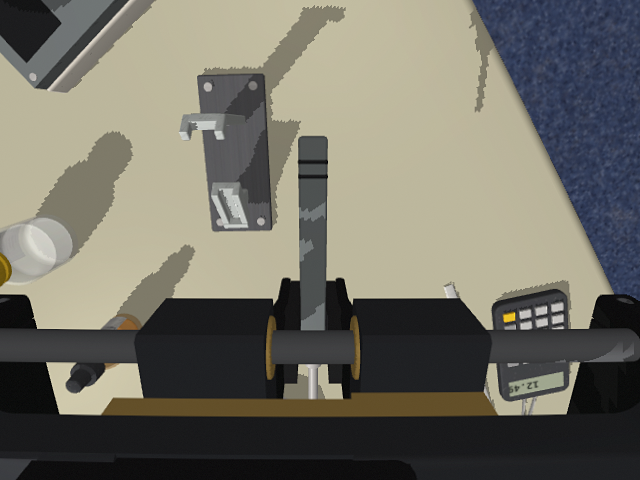

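The handle is held along tool x, with the tail at (313,140). The rest's fork is at (205,125) and its groove at (230,205). The base fit is biased sideways, so I'll refine it.

```bash
python3 - <<'E'
from h import *
P=np.load("restpts.npy"); 
b=P[(P[:,2]>.0055)&(P[:,2]<.0095)][:,:2]*1000
c0=np.array([501.7,228.9])
for deg in [56,56.5,57,57.5,58]:
    a=np.deg2rad(deg); u=np.array([np.cos(a),np.sin(a)]); n=np.array([-u[1],u[0]])
    A=(b-c0)@u; L=(b-c0)@n
    bins=[(np.percentile(L[(A>x)&(A<x+15)],[3,97]).round(1).tolist()) for x in (-65,-45,-15,0,15,55)]
    print(deg,"lat",bins,"ends",[np.percentile(A[(L>y)&(L<y+10)],[1,99]).round(1).tolist() for y in (-25,-10,5,15)])
a=np.deg2rad(57); u=np.array([np.cos(a),np.sin(a)]); n=np.array([-u[1],u[0]])
Q=P[:,:2]*1000-c0; z=P[:,2]*1000; A=Q@u; L=Q@n
# fork & groove: perpendicular height above stylus centreline, distance from tip along the stylus
s_=((55-A)+(z-30))*.7071; h=((A-55)+(z-30))*.7071
k=(z>95); print("fork s",np.percentile(s_[k],[2,50,98]).round(1),"h max",np.percentile(h[k],[50,95,99]).round(1))
for lo in range(-8,10,2):
    kk=k&(h>lo)&(h<lo+2); 
    if kk.sum()>8: print("h",lo,kk.sum(),"lat",np.percentile(L[kk],[3,25,50,75,97]).round(1))
k=(z>20)&(A>5); print("groove s",np.percentile(s_[k],[2,50,98]).round(1),"h",np.percentile(h[k],[5,50,95,99]).round(1))
for lo in range(-8,10,2):
    kk=k&(h>lo)&(h<lo+2)
    if kk.sum()>8: print("h",lo,kk.sum(),"lat",np.percentile(L[kk],[3,25,50,75,97]).round(1),"s",np.percentile(s_[kk],[2,98]).round(1))
E
```

```text
56 lat [[-27.9, 27.3], [-26.8, 28.0], [-28.0, 27.7], [-27.8, 27.8], [-28.6, 28.3], [-28.5, 29.0]] ends [[-71.4, 70.3], [-70.8, 70.1], [-71.3, 69.8], [-72.0, 69.0]]
56.5 lat [[-27.6, 27.7], [-25.9, 28.4], [-27.9, 27.9], [-27.9, 27.8], [-28.7, 28.1], [-29.1, 28.4]] ends [[-71.6, 69.8], [-70.9, 70.0], [-71.4, 69.4], [-71.8, 69.2]]
57 lat [[-27.1, 28.4], [-25.7, 28.7], [-27.9, 28.0], [-28.0, 27.7], [-28.8, 27.9], [-29.7, 27.9]] ends [[-71.8, 69.6], [-71.0, 70.0], [-71.2, 69.5], [-71.7, 69.4]]
57.5 lat [[-26.5, 28.9], [-25.4, 29.1], [-27.8, 28.1], [-28.0, 27.6], [-29.0, 27.8], [-30.1, 27.3]] ends [[-72.1, 69.4], [-71.0, 70.2], [-71.1, 69.7], [-71.5, 69.6]]
58 lat [[-26.1, 29.3], [-24.6, 29.5], [-27.8, 28.2], [-28.0, 27.6], [-29.2, 27.7], [-30.6, 26.8]] ends [[-72.3, 69.3], [-71.4, 70.2], [-70.9, 69.7], [-71.4, 69.8]]
fork s [109.1 115.1 116.7] h max [-6.5  2.7  3.3]
h -8 266 lat [-11.8  -5.1  -0.3   4.8  13.4]
h -6 74 lat [-13.5  -8.9  -2.1  10.   14. ]
h -4 59 lat [-13.3  -9.4  -8.4  12.1  14. ]
h -2 59 lat [-13.5 -10.2  -8.4  12.2  13.9]
h 0 72 lat [-13.6 -11.   -8.6  12.   14.1]
h 2 127 lat [-13.8 -10.9   9.   11.5  13.7]
groove s [-2.9 26.6 45.4] h [-8.4 -1.1  4.2  4.9]
h -8 76 lat [-10.3  -3.7   4.5  10.5  10.8] s [-3.5 45.7]
h -6 93 lat [-10.2  -4.2   2.2  10.4  10.8] s [ 2.2 45.7]
h -4 372 lat [-7.6 -4.5 -1.6  1.1 10.7] s [ 0.1 45.4]
h -2 103 lat [-10.2  -6.4  -1.9   8.9  10.7] s [-1.1 45.1]
h 0 115 lat [-11.4  -6.6  -4.8   9.8  10.8] s [-0.9 45.5]
h 2 424 lat [-11.5  -8.5   5.    8.1  10.5] s [-1.9 44.8]
h 4 88 lat [-11.3  -8.9  -5.2   2.3   9.2] s [-5.2 43.2]
```

step_arm:
  motion:
    - {"claw":0,"tx":18,"ty":-24,"tz":0,"yaw":0}
    - {"claw":0,"tx":18,"ty":-24,"tz":0,"yaw":0}
    - {"claw":0,"tx":17.6,"ty":-23.1,"tz":0,"yaw":0}
    - {"claw":0,"tx":0,"ty":0,"tz":30,"yaw":-0.024}
    - {"claw":0,"tx":0,"ty":0,"tz":35,"yaw":0}
    - {"claw":0,"tx":0,"ty":0,"tz":0,"yaw":0}
    - {"claw":0,"tx":0,"ty":0,"tz":0,"yaw":0}

```text
time_s: 11.43
tcp_pos: [0.5007, 0.2238, 0.1333]
tcp_rot: [1.488, -2.762, 0.002]
force: [0.5, 1.1, 0.3]
opening: 0.0115
gripper_force: 30.0
```

```bash
cat >> h.py <<'E'
O=np.array([501.0,227.8]); ra=np.deg2rad(56.7); U=np.array([np.cos(ra),np.sin(ra)]); N=np.array([-U[1],U[0]])
def st(c="top",cams=("top","side")):
    s=env.sense(); q=s["tcp_pos"][:2]*1000-O; Rm=R.from_rotvec(s["tcp_rot"]).as_matrix()
    print("t",round(s["time_s"],2),"tcp",(s["tcp_pos"]*1000).round(1),"A",(q@U).round(1),"L",(q@N).round(1),"ang",np.degrees(np.arctan2(-Rm[1,0],-Rm[0,0])).round(2),"F",s["force"].round(1),"q6",s["qpos"][5].round(2),"op",round(s["opening"],4))
    return s
E
python3 - <<'E'
from h import *
st(); im,d=eyes.snapshot("wrist"); c=cam("wrist"); W=world(c,d).reshape(480,640,3)
st()
Q=W[...,:2]*1000-O; A=Q@U; L=Q@N; z=W[...,2]*1000
k=(d>0)&(z>125)&(z<160)&(abs(L)<25)&(A<-20)&(A>-95)
print("handle pts",k.sum(),"A",np.percentile(A[k],[1,50,99]).round(1),"L",np.percentile(L[k],[2,50,98]).round(1),"z",np.percentile(z[k],[5,50,95]).round(1))
for a in (-80,-65,-50,-35):
    kk=k&(A>a)&(A<a+12); print(a,kk.sum(),np.percentile(L[kk],[5,50,95]).round(1),np.median(z[kk]).round(1)) if kk.sum() else 0
E
```

```text
t 11.43 tcp [500.7 223.8 133.3] A -3.6 L -2.0 ang 56.62 F [0.5 1.1 0.3] q6 -1.3 op 0.0115
t 11.48 tcp [502.  225.1 135.1] A -1.7 L -2.3 ang 56.68 F [ 0.7 -0.6  1.1] q6 -1.3 op 0.011
handle pts 3791 A [-77.3 -51.1 -20.7] L [-7.  -1.4  4.6] z [142.  143.2 144.2]
-80 736 [-6.7 -1.2  4.2] 143.2
-65 814 [-6.4 -1.4  4. ] 143.2
-50 763 [-6.6 -1.4  4.2] 143.2
-35 716 [-6.6 -1.   4.3] 143.1
```

step_arm:
  motion:
    - {"claw":0,"tx":0,"ty":1.3,"tz":12,"yaw":0}
    - {"claw":0,"tx":0,"ty":0,"tz":10,"yaw":0}
    - {"claw":0,"tx":-0.3,"ty":0,"tz":5,"yaw":0}
    - {"claw":0,"tx":-0.2,"ty":0,"tz":5,"yaw":0}
    - {"claw":0,"tx":0.4,"ty":0,"tz":3,"yaw":0}
    - {"claw":0,"tx":0.5,"ty":0,"tz":3,"yaw":0}
    - {"claw":0,"tx":0,"ty":0,"tz":0,"yaw":0}

```text
time_s: 12.07
tcp_pos: [0.5019, 0.2281, 0.0985]
tcp_rot: [-1.491, 2.758, 0.001]
force: [-1.3, 3.1, 6.1]
opening: 0.0118
gripper_force: 30.0
```

```bash
cat >> h.py <<'E'
def tilt():
    "held/lying stylus: fit handle + shank line in the (A,z) plane of the rest, from side cam mask"
    out=[]
    for n in ("side","wrist"):
        im,d=eyes.snapshot(n); c=cam(n); W=world(c,d).reshape(480,640,3)
        Q=W[...,:2]*1000-O; A=Q@U; L=Q@N; z=W[...,2]*1000
        for r in models.trace(n,"stylus")[:2]:
            k=r["mask"]&(d>0)&(abs(L)<14)&(A>-110)&(A<110)&(z>20)
            if k.sum()<25: continue
            X=np.c_[A[k],z[k]]; v=np.linalg.svd(X-X.mean(0),full_matrices=False)[2][0]; v*=np.sign(v[0]); p=(X-X.mean(0))@v
            print(n,round(r["p"],2),k.sum(),"tilt",np.degrees(np.arctan2(-v[1],v[0])).round(1),"ends A,z",(X.mean(0)+v*np.percentile(p,1)).round(1),(X.mean(0)+v*np.percentile(p,99)).round(1),"L",np.percentile(L[k],[5,50,95]).round(1))
    return
E
python3 - <<'E'
from h import *
st(); tilt()
E
```

```text
t 12.07 tcp [501.9 228.1  98.5] A 0.8 L -0.6 ang 56.8 F [-1.3  3.1  6.1] q6 -1.3 op 0.0118
side 0.53 79 tilt 25.2 ends A,z [  5.6 107.9] [36.9 93.2] L [-4.2  0.7  5.7]
wrist 0.75 5862 tilt 20.3 ends A,z [-69.6 133.7] [71.9 81.3] L [-4.6  0.7  6. ]
wrist 0.31 1468 tilt -76.2 ends A,z [-41.8  49.2] [-25.9 114.1] L [-13.1  -7.5  13.2]
```

step_arm:
  motion:
    - {"claw":0,"tx":0.7,"ty":-0.5,"tz":2.5,"yaw":0}
    - {"claw":0,"tx":0.9,"ty":0,"tz":2.5,"yaw":0}
    - {"claw":0,"tx":0.9,"ty":0,"tz":2,"yaw":0}
    - {"claw":0,"tx":0,"ty":0,"tz":0,"yaw":0}

```text
time_s: 12.6
tcp_pos: [0.5013, 0.2268, 0.092]
tcp_rot: [-1.49, 2.757, 0.002]
force: [-1.8, 3.6, 5.9]
opening: 0.0117
gripper_force: 30.0
```

```bash
python3 - <<'E'
from h import *
st(); tilt()
E
```

```text
t 12.6 tcp [501.3 226.8  92. ] A -0.7 L -0.9 ang 56.79 F [-1.8  3.6  5.9] q6 -1.3 op 0.0117
side 0.63 124 tilt 36.4 ends A,z [  1.9 103.6] [59.  61.4] L [-4.6 -0.4  5.4]
wrist 0.7 5147 tilt 30.2 ends A,z [-64.5 140.6] [59.8 68.3] L [-4.5  0.6  5.8]
```

step_arm:
  motion:
    - {"claw":0,"tx":1,"ty":0,"tz":2,"yaw":0}
    - {"claw":0,"tx":0,"ty":0,"tz":0,"yaw":0}
    - {"claw":0.3,"tx":0,"ty":0,"tz":0,"yaw":0}
    - {"claw":0.5,"tx":0,"ty":0,"tz":0,"yaw":0}
    - {"claw":0.5,"tx":0,"ty":0,"tz":0,"yaw":0}
    - {"claw":0.5,"tx":0,"ty":0,"tz":0,"yaw":0}
    - {"claw":0.5,"tx":0,"ty":0,"tz":0,"yaw":0}
    - {"claw":0.5,"tx":0,"ty":0,"tz":0,"yaw":0}
    - {"claw":0.5,"tx":0,"ty":0,"tz":0,"yaw":0}

```text
time_s: 13.55
tcp_pos: [0.4986, 0.2229, 0.0869]
tcp_rot: [1.492, -2.764, 0.0]
force: [-1.1, -0.1, -0.5]
opening: 0.0421
gripper_force: 0.0
```

```bash
python3 - <<'E'
from h import *
st(); tilt()
im,d=eyes.snapshot("side"); cv2.imwrite("pics/s5.png",cv2.resize(im[270:420,270:430,::-1],None,fx=4,fy=4,interpolation=cv2.INTER_CUBIC))
E
```

```text
t 13.55 tcp [498.6 222.9  86.9] A -5.5 L -0.7 ang 56.7 F [-1.1 -0.1 -0.5] q6 -1.3 op 0.0421
side 0.54 178 tilt 47.0 ends A,z [-41.6 139.7] [53.2 38. ] L [-4.   2.   6.5]
wrist 0.69 3854 tilt 41.6 ends A,z [-54.6 145. ] [15.4 82.8] L [-6.  -0.6  4.8]
```

View pics/s5.png

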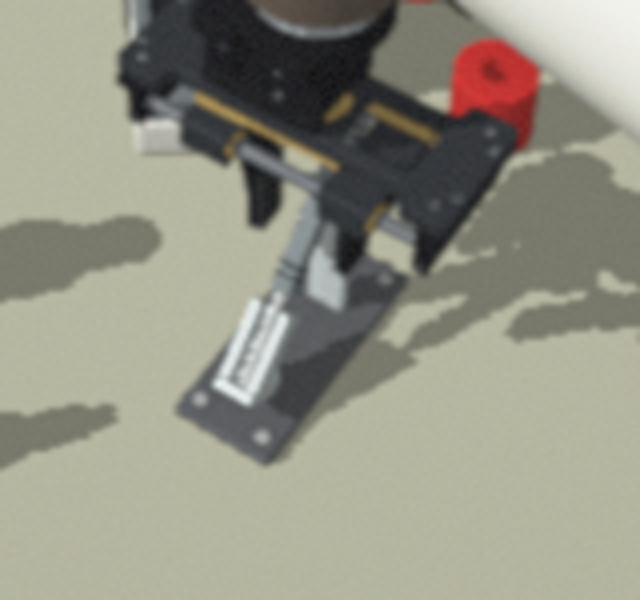

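The side view shows the stylus lying in the groove and fork, with its tip at about (235,390). I'll rise and re-grasp it by the upper end.

step_arm:
  motion:
    - {"claw":0.5,"tx":0,"ty":0,"tz":-35,"yaw":0}
    - {"claw":0.5,"tx":0,"ty":0,"tz":-40,"yaw":0}
    - {"claw":0.5,"tx":10,"ty":0,"tz":-10,"yaw":0}
    - {"claw":0.5,"tx":20,"ty":0,"tz":0,"yaw":0}
    - {"claw":0.5,"tx":8.5,"ty":0,"tz":0,"yaw":0}
    - {"claw":0.5,"tx":0,"ty":0,"tz":0,"yaw":0}
    - {"claw":0.5,"tx":0,"ty":0,"tz":0,"yaw":0}
    - {"claw":0.5,"tx":0,"ty":0,"tz":0,"yaw":0}

```text
time_s: 14.47
tcp_pos: [0.4778, 0.1911, 0.1716]
tcp_rot: [1.492, -2.764, 0.0]
force: [0.2, -0.7, 0.9]
opening: 0.0436
gripper_force: 0.0
```

```bash
python3 - <<'E'
from h import *
st(); tilt(); st()
E
```

```text
t 14.47 tcp [477.8 191.1 171.6] A -43.4 L -0.7 ang 56.72 F [ 0.2 -0.7  0.9] q6 -1.28 op 0.0436
side 0.73 332 tilt 45.3 ends A,z [-49.  144.3] [24.8 69.7] L [-5.4  1.2  5.8]
wrist 0.87 1448 tilt 44.0 ends A,z [-54.1 145.3] [52.3 42.5] L [-5.7  0.2  5.3]
t 14.67 tcp [477.7 191.2 171.5] A -43.3 L -0.6 ang 56.73 F [ 0.3 -0.7  0.3] q6 -1.28 op 0.0434
```

step_arm:
  motion:
    - {"claw":0.5,"tx":0,"ty":0.5,"tz":30,"yaw":0}
    - {"claw":0.4,"tx":0.7,"ty":0,"tz":24,"yaw":0}
    - {"claw":0.2,"tx":0,"ty":0,"tz":0,"yaw":0}
    - {"claw":0,"tx":0,"ty":0,"tz":0,"yaw":0}
    - {"claw":0,"tx":0,"ty":0,"tz":0,"yaw":0}
    - {"claw":0,"tx":0,"ty":0,"tz":0,"yaw":0}
    - {"claw":0,"tx":0,"ty":0,"tz":0,"yaw":0}
    - {"claw":0,"tx":0,"ty":0,"tz":0,"yaw":0}
    - {"claw":0,"tx":0,"ty":0,"tz":0,"yaw":0}

```text
time_s: 15.42
tcp_pos: [0.4777, 0.1912, 0.1195]
tcp_rot: [-1.491, 2.761, 0.0]
force: [-0.2, 0.0, 3.8]
opening: 0.0118
gripper_force: 30.0
```

step_arm:
  motion:
    - {"claw":0,"tx":0,"ty":0,"tz":-20,"yaw":0}
    - {"claw":0,"tx":0,"ty":0,"tz":-40,"yaw":0}
    - {"claw":0,"tx":0,"ty":0,"tz":-40,"yaw":0}
    - {"claw":0,"tx":35,"ty":0,"tz":0,"yaw":0}
    - {"claw":0,"tx":35,"ty":0,"tz":0,"yaw":0}
    - {"claw":0,"tx":35,"ty":0,"tz":0,"yaw":0}
    - {"claw":0,"tx":0,"ty":0,"tz":20,"yaw":0}
    - {"claw":0,"tx":0,"ty":0,"tz":25,"yaw":0}
    - {"claw":0,"tx":0,"ty":0,"tz":0,"yaw":0}
    - {"claw":0,"tx":0,"ty":0,"tz":0,"yaw":0}

```text
time_s: 16.25
tcp_pos: [0.4184, 0.1022, 0.1727]
tcp_rot: [1.491, -2.762, 0.001]
force: [-0.2, 0.7, -0.3]
opening: 0.0115
gripper_force: 30.0
```

```bash
cat >> h.py <<'E'
def hang(n="wrist",lat=14):
    "held stylus: 3d line fit in coordinates A,L,z relative to TCP"
    s=env.sense(); im,d=eyes.snapshot(n); c=cam(n); W=world(c,d).reshape(480,640,3)*1000
    t=s["tcp_pos"]*1000; Rm=R.from_rotvec(s["tcp_rot"]).as_matrix()
    T=(W-t)@Rm  # tool coords: z down
    k=(d>0)&(abs(T[...,1])<9)&(T[...,2]>8)&(T[...,2]<150)&(abs(T[...,0])<130)
    for r in models.trace(n,"stylus")[:2]:
        m=r["mask"]&k
        if m.sum()<30: continue
        X=T[m]; mu=X.mean(0); v=np.linalg.svd(X-mu,full_matrices=False)[2][0]; v*=np.sign(v[2]); p=(X-mu)@v
        print(n,round(r["p"],2),m.sum(),"tilt in tool xz deg",np.degrees(np.arctan2(-v[0],v[2])).round(1),"lat tilt",np.degrees(np.arctan2(v[1],v[2])).round(1),"lo end tool",(mu+v*np.percentile(p,99)).round(1),"hi",(mu+v*np.percentile(p,1)).round(1),"lo world",W[m][p>np.percentile(p,96)].mean(0).round(1),
          "lopix",[int(q) for q in np.argwhere(m)[np.argmax(p)][::-1]])
    return im
E
python3 - <<'E'
from h import *
st(); hang(); hang("side")
E
```

```text
t 16.25 tcp [418.4 102.2 172.7] A -150.3 L 0.0 ang 56.71 F [-0.2  0.7 -0.3] q6 -1.2 op 0.0115
side 0.72 233 tilt in tool xz deg 43.2 lat tilt -0.9 lo end tool [-99.4   1.2  85. ] hi [-27.    2.4   7.8] lo world [472.5 185.1  90.4] lopix [358, 316]
```

step_arm:
  motion:
    - {"claw":0,"tx":-12,"ty":0,"tz":0,"yaw":0}
    - {"claw":0,"tx":-11,"ty":0,"tz":-3.5,"yaw":0}
    - {"claw":0,"tx":-12,"ty":0,"tz":-4,"yaw":0}
    - {"claw":0,"tx":-12,"ty":0,"tz":-4,"yaw":0}
    - {"claw":0,"tx":-12,"ty":0,"tz":-4,"yaw":0}
    - {"claw":0,"tx":-12,"ty":0,"tz":-4,"yaw":0}
    - {"claw":0,"tx":-12,"ty":0,"tz":-4,"yaw":0}
    - {"claw":0,"tx":-12,"ty":0,"tz":-3.5,"yaw":0}
    - {"claw":0,"tx":-12,"ty":0,"tz":-3,"yaw":0}
    - {"claw":0,"tx":0,"ty":0,"tz":0,"yaw":0}

```text
time_s: 17.28
tcp_pos: [0.4789, 0.194, 0.2033]
tcp_rot: [1.494, -2.763, 0.001]
force: [-0.9, -1.3, 0.6]
opening: 0.0118
gripper_force: 30.0
```

```bash
python3 - <<'E'
from h import *
st(); hang(); hang("side")
E
```

```text
t 17.28 tcp [478.9 194.  203.3] A -40.4 L -0.1 ang 56.79 F [-0.9 -1.3  0.6] q6 -1.28 op 0.0118
wrist 0.81 782 tilt in tool xz deg 5.0 lat tilt 0.1 lo end tool [  0.8   1.5 122.1] hi [10.7  1.3  8.4] lo world [477.9 194.7  84.9] lopix [311, 229]
side 0.68 182 tilt in tool xz deg 1.4 lat tilt -0.3 lo end tool [-6.   1.9 98.9] hi [-3.8  2.3  9.9] lo world [480.2 197.6 106.1] lopix [356, 315]
```

step_arm:
  motion:
    - {"claw":0,"tx":25,"ty":0,"tz":0,"yaw":0}
    - {"claw":0,"tx":20,"ty":-20,"tz":0,"yaw":0}
    - {"claw":0,"tx":20,"ty":-25,"tz":0,"yaw":0}
    - {"claw":0,"tx":20,"ty":-25,"tz":0,"yaw":0}
    - {"claw":0,"tx":20,"ty":-25,"tz":0,"yaw":0}
    - {"claw":0,"tx":10,"ty":-19,"tz":0,"yaw":0}
    - {"claw":0,"tx":0,"ty":0,"tz":0,"yaw":0}
    - {"claw":0,"tx":0,"ty":0,"tz":0,"yaw":0}

```text
time_s: 18.15
tcp_pos: [0.5102, 0.0325, 0.2032]
tcp_rot: [-1.488, 2.766, 0.0]
force: [-0.4, 0.1, 0.1]
opening: 0.0118
gripper_force: 30.0
```

```bash
python3 - <<'E'
from h import *
st(); im=hang(); hang("side"); st()
cv2.imwrite("pics/w6.png",cv2.resize(im[120:320,190:430,::-1],None,fx=3,fy=3,interpolation=cv2.INTER_CUBIC))
c=cam("wrist"); print(pix(c,[[.512,.0384,.046],[.5163,-.0094,.046],[.544,.0172,.046]]).round(1).tolist())
E
```

```text
t 18.15 tcp [510.2  32.5 203.2] A -158.2 L -114.9 ang 56.56 F [-0.4  0.1  0.1] q6 -0.96 op 0.0118
wrist 0.67 761 tilt in tool xz deg 5.2 lat tilt 0.0 lo end tool [ -1.2   1.9 123.4] hi [9.3 1.8 8.9] lo world [510.   35.3  84.2] lopix [310, 231]
side 0.62 137 tilt in tool xz deg 3.5 lat tilt 1.2 lo end tool [-6.7  3.3 72.5] hi [-2.9  1.9  9.9] lo world [511.4  42.5 131.4] lopix [341, 255]
t 18.35 tcp [509.7  34.2 203.2] A -157.0 L -113.6 ang 56.77 F [-0.4 -0.2 -0.8] q6 -0.96 op 0.0119
[[311.6, 223.5], [277.1, 181.3], [268.6, 223.2]]
```

View pics/w6.png

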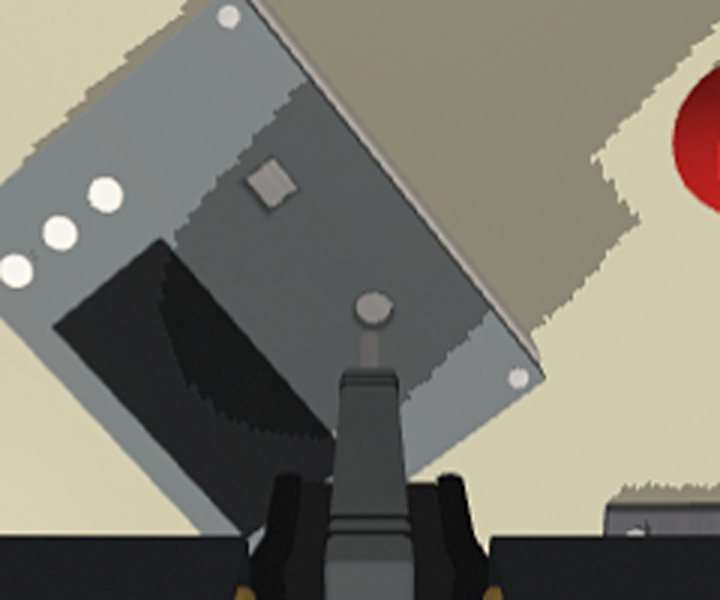

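The wrist crop shows the reset button in the round well at crop (374,308), full pixel (314.7,222.7). The square well is at crop (271,184). The shank runs down at crop x of about 369, towards a tip at full pixel (313,231).

```bash
cat >> h.py <<'E'
def ray(c,uv,z):
    K,k1,Rm,t=c; n=cv2.undistortPoints(np.array(uv,float).reshape(-1,1,2),K,np.array([k1,0,0,0.])).reshape(-1,2)
    C=-Rm.T@t; D=np.c_[n,np.ones(len(n))]@Rm
    return (C+D*((z-C[2])/D[:,2])[:,None])*1000
E
python3 - <<'E'
from h import *
st(); c=cam("wrist"); s=env.sense()
im,d=eyes.snapshot("wrist")
# button blob: grey-bright pixels near (315,223)
g=cv2.cvtColor(im,cv2.COLOR_RGB2GRAY).astype(int); roi=g[208:240,298:332]
hsv=cv2.cvtColor(im,cv2.COLOR_RGB2HSV)[208:240,298:332]
m=(im[208:240,298:332,0].astype(int)-im[208:240,298:332,2]>3)&(roi>roi.mean())
for r in range(32): print(''.join('#' if x else '.' for x in m[r]))
print(roi[14,::2],roi[26,::2])
w=ray(c,[[314.7,222.7]],.038); t_=ray(c,[[313,231.5],[313,232.5]],.077); print("button",w.round(1),"tip",t_.round(1))
W=world(c,d).reshape(480,640,3)*1000
print("depth around",W[222,315].round(1),W[230,313].round(1),W[233,313].round(1),W[236,313].round(1))
E
```

```text
t 18.35 tcp [509.7  34.2 203.2] A -157.0 L -113.6 ang 56.77 F [-0.4 -0.2 -0.8] q6 -0.96 op 0.0119
..................................
..................................
..................................
..................................
..................................
..................................
..................................
..................................
..............##..................
...........########...............
..........##########..............
.........############.............
.........############.............
.........############.............
.........###########..............
..........##########..............
..........#########...............
............######................
..................................
..................................
..................................
..................................
..................................
..............###.................
............######................
............######................
............##..##................
............##.###................
............######................
............######................
............######................
............######................
[ 88  89  88  88  59 135 135 133 132 137  87  80  87  88  88  88  88] [88 87 88 87 87 88 94 97 98 87 87 87 87 88 88 87 88]
button [[510.5  41.1  38. ]] tip [[510.1  37.7  77. ]
 [510.6  38.4  77. ]]
depth around [509.9  40.7  38. ] [509.4  36.5  77.6] [509.1  36.   87.9] [508.8  35.6  97.7]
```

```bash
python3 - <<'E'
from h import *
c=cam("wrist"); s=st(); Rm=R.from_rotvec(s["tcp_rot"]).as_matrix()
w=ray(c,[[312.8,219.7]],.038)[0]
for v,z in ((234,.079),(233.5,.078),(233,.076)):
    t=ray(c,[[312.8,v]],z)[0]; print(w.round(1),t.round(1),"move in tool",(Rm.T@(w-t)).round(1), "tip below tcp",(s["tcp_pos"][2]*1000-z*1000+2.5).round(1))
E
```

```text
t 18.4 tcp [509.8  34.3 203.2] A -156.9 L -113.6 ang 56.79 F [ 0.   0.4 -1.1] q6 -0.96 op 0.0119
[510.4  37.9  38. ] [511.1  38.9  79. ] move in tool [ 1.3  0.  41. ] tip below tcp 126.7
[510.4  37.9  38. ] [511.   38.8  78. ] move in tool [ 1.2  0.  40. ] tip below tcp 127.7
[510.4  37.9  38. ] [511.1  39.   76. ] move in tool [ 1.4  0.  38. ] tip below tcp 129.7
```

step_arm:
  motion:
    - {"claw":0,"tx":1.2,"ty":0,"tz":8,"yaw":0}
    - {"claw":0,"tx":0,"ty":0,"tz":8,"yaw":0}
    - {"claw":0,"tx":0,"ty":0,"tz":6,"yaw":0}
    - {"claw":0,"tx":0,"ty":0,"tz":0,"yaw":0}
    - {"claw":0,"tx":0,"ty":0,"tz":0,"yaw":0}

```text
time_s: 18.82
tcp_pos: [0.5089, 0.0325, 0.1802]
tcp_rot: [1.492, -2.763, -0.0]
force: [0.8, -0.1, -0.2]
opening: 0.0117
gripper_force: 30.0
```

```bash
python3 - <<'E'
from h import *
s=st(); im,d=eyes.snapshot("wrist"); c=cam("wrist"); st()
cv2.imwrite("pics/w7.png",cv2.resize(im[200:270,270:360,::-1],None,fx=7,fy=7,interpolation=cv2.INTER_NEAREST))
W=world(c,d).reshape(480,640,3)*1000
for v in range(218,252,3): print(v,[tuple(W[v,u].round(0).astype(int).tolist()) for u in (309,313,317)])
E
```

```text
t 18.82 tcp [508.9  32.5 180.2] A -158.9 L -113.9 ang 56.73 F [ 0.8 -0.1 -0.2] q6 -0.96 op 0.0117
t 18.87 tcp [509.3  32.5 180.8] A -158.6 L -114.2 ang 56.73 F [-0.   0.5  0.1] q6 -0.96 op 0.0115
218 [(507, 27, 46), (505, 29, 45), (502, 30, 45)]
221 [(509, 29, 46), (506, 30, 46), (503, 32, 46)]
224 [(510, 30, 48), (508, 33, 45), (505, 35, 46)]
227 [(513, 35, 38), (510, 36, 39), (507, 39, 37)]
230 [(514, 37, 39), (509, 35, 56), (509, 41, 38)]
233 [(516, 39, 38), (509, 34, 65), (510, 43, 38)]
236 [(517, 41, 41), (508, 34, 76), (511, 44, 41)]
239 [(518, 42, 45), (508, 33, 84), (512, 45, 46)]
242 [(507, 28, 108), (505, 29, 107), (503, 31, 107)]
245 [(507, 27, 116), (505, 29, 115), (503, 30, 115)]
248 [(507, 27, 122), (505, 29, 122), (503, 29, 123)]
251 [(507, 27, 128), (504, 28, 131), (502, 29, 131)]
```

View pics/w7.png

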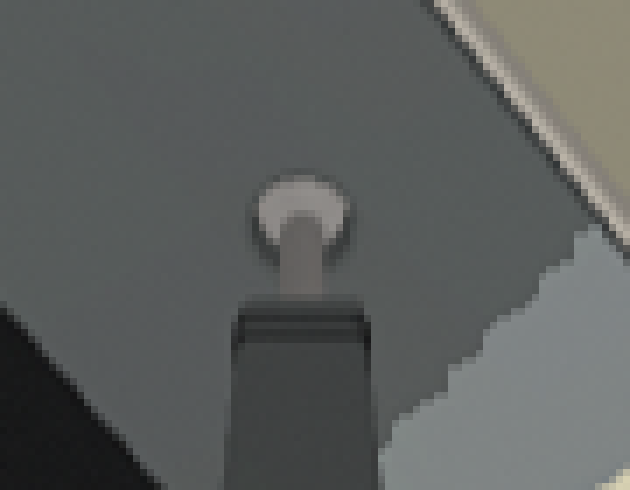

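The tip is over the button: shank at crop x of about 301, button centre at about 304, rim rows 172 to 262.

```bash
python3 - <<'E'
from h import *
c=cam("wrist"); s=st(); Rm=R.from_rotvec(s["tcp_rot"]).as_matrix()
w=ray(c,[[313.4,231.5]],.046)[0]
for v,z in ((233.7,.056),(233.2,.055)):
    t=ray(c,[[313,v]],z)[0]; print(w.round(1),t.round(1),"move in tool",(Rm.T@(w-t)).round(1))
E
```

```text
t 18.87 tcp [509.3  32.5 180.8] A -158.6 L -114.2 ang 56.73 F [-0.   0.5  0.1] q6 -0.96 op 0.0115
[510.7  38.2  46. ] [510.4  37.1  56. ] move in tool [-1.1  0.3 10. ]
[510.7  38.2  46. ] [510.3  37.   55. ] move in tool [-1.2  0.3  9. ]
```

step_arm:
  motion:
    - {"claw":0,"tx":-0.8,"ty":0.3,"tz":5,"yaw":0}
    - {"claw":0,"tx":0,"ty":0,"tz":5,"yaw":0}
    - {"claw":0,"tx":0,"ty":0,"tz":3,"yaw":0}
    - {"claw":0,"tx":0,"ty":0,"tz":2,"yaw":0}
    - {"claw":0,"tx":0,"ty":0,"tz":0,"yaw":0}
    - {"claw":0,"tx":0,"ty":0,"tz":0,"yaw":0}

```text
time_s: 19.37
tcp_pos: [0.5096, 0.0333, 0.1663]
tcp_rot: [-1.492, 2.765, -0.0]
force: [-0.1, 0.4, 1.1]
opening: 0.0118
gripper_force: 30.0
```

step_arm:
  motion:
    - {"claw":0,"tx":0,"ty":0,"tz":1.5,"yaw":0}
    - {"claw":0,"tx":0,"ty":0,"tz":0,"yaw":0}

```text
time_s: 19.53
tcp_pos: [0.5096, 0.0333, 0.1648]
tcp_rot: [-1.492, 2.764, -0.0]
force: [-1.5, -0.7, 3.4]
opening: 0.0116
gripper_force: 30.0
```

step_arm:
  motion:
    - {"claw":0,"tx":0,"ty":0,"tz":1.5,"yaw":0}
    - {"claw":0,"tx":0,"ty":0,"tz":0,"yaw":0}
    - {"claw":0,"tx":0,"ty":0,"tz":0,"yaw":0}

```text
time_s: 19.78
tcp_pos: [0.5097, 0.0333, 0.1635]
tcp_rot: [-1.492, 2.764, -0.001]
force: [-1.1, -0.0, 5.4]
opening: 0.0116
gripper_force: 30.0
```

step_arm:
  motion:
    - {"claw":0,"tx":0,"ty":0,"tz":1,"yaw":0}
    - {"claw":0,"tx":0,"ty":0,"tz":0,"yaw":0}
    - {"claw":0,"tx":0,"ty":0,"tz":0,"yaw":0}

```text
time_s: 20.03
tcp_pos: [0.5098, 0.0334, 0.1626]
tcp_rot: [-1.492, 2.764, -0.001]
force: [-1.4, 0.4, 5.5]
opening: 0.0114
gripper_force: 30.0
```

step_arm:
  motion:
    - {"claw":0,"tx":0,"ty":0,"tz":1,"yaw":0}
    - {"claw":0,"tx":0,"ty":0,"tz":0,"yaw":0}
    - {"claw":0,"tx":0,"ty":0,"tz":0,"yaw":0}

```text
time_s: 20.28
tcp_pos: [0.5099, 0.0333, 0.1618]
tcp_rot: [-1.492, 2.764, -0.001]
force: [-2.2, -0.6, 6.7]
opening: 0.0119
gripper_force: 30.0
```

```bash
python3 - <<'E'
from h import *
F=[]
for i in range(3):
    F.append(env.sense()["force"][2]); im,d=eyes.snapshot("wrist"); F.append(env.sense()["force"][2])
st(); print(np.round(F,1)); W=world(cam("wrist"),d).reshape(480,640,3)*1000
b=W[215:250,300:328]; k=(b[...,2]<44)&(b[...,2]>25); print("button z",np.percentile(b[...,2][k],[10,50,90]).round(1),k.sum())
E
```

```text
t 20.43 tcp [509.9  33.3 161.8] A -157.7 L -114.2 ang 56.73 F [-2.  -0.5  6.6] q6 -0.96 op 0.0114
[6.7 6.5 6.5 7.1 7.1 6.6]
button z [32.2 35.1 43.7] 117
```

step_arm:
  motion:
    - {"claw":0,"tx":0,"ty":0,"tz":1,"yaw":0}
    - {"claw":0,"tx":0,"ty":0,"tz":0.7,"yaw":0}
    - {"claw":0,"tx":0,"ty":0,"tz":0,"yaw":0}
    - {"claw":0,"tx":0,"ty":0,"tz":0,"yaw":0}

```text
time_s: 20.77
tcp_pos: [0.5102, 0.0333, 0.161]
tcp_rot: [-1.492, 2.763, -0.002]
force: [-2.2, 0.2, 10.0]
opening: 0.0119
gripper_force: 30.0
```

10 N means the button is fully down and well under the 20 N limit. I'll hold it for about 1.5 s.

step_arm:
  motion:
    - {"claw":0,"tx":0,"ty":0,"tz":0,"yaw":0}
    - {"claw":0,"tx":0,"ty":0,"tz":0,"yaw":0}
    - {"claw":0,"tx":0,"ty":0,"tz":0,"yaw":0}
    - {"claw":0,"tx":0,"ty":0,"tz":0,"yaw":0}
    - {"claw":0,"tx":0,"ty":0,"tz":0,"yaw":0}
    - {"claw":0,"tx":0,"ty":0,"tz":0,"yaw":0}
    - {"claw":0,"tx":0,"ty":0,"tz":0,"yaw":0}
    - {"claw":0,"tx":0,"ty":0,"tz":0,"yaw":0}
    - {"claw":0,"tx":0,"ty":0,"tz":0,"yaw":0}

```text
time_s: 21.52
tcp_pos: [0.5102, 0.0333, 0.1609]
tcp_rot: [-1.492, 2.763, -0.002]
force: [-1.8, 0.5, 10.5]
opening: 0.0119
gripper_force: 30.0
```

step_arm:
  motion:
    - {"claw":0,"tx":0,"ty":0,"tz":0,"yaw":0}
    - {"claw":0,"tx":0,"ty":0,"tz":0,"yaw":0}
    - {"claw":0,"tx":0,"ty":0,"tz":0,"yaw":0}
    - {"claw":0,"tx":0,"ty":0,"tz":0,"yaw":0}
    - {"claw":0,"tx":0,"ty":0,"tz":0,"yaw":0}
    - {"claw":0,"tx":0,"ty":0,"tz":0,"yaw":0}
    - {"claw":0,"tx":0,"ty":0,"tz":-5,"yaw":0}
    - {"claw":0,"tx":0,"ty":0,"tz":-15,"yaw":0}
    - {"claw":0,"tx":0,"ty":0,"tz":-30,"yaw":0}
    - {"claw":0,"tx":0,"ty":0,"tz":-35,"yaw":0}
    - {"claw":0,"tx":0,"ty":0,"tz":0,"yaw":0}
    - {"claw":0,"tx":0,"ty":0,"tz":0,"yaw":0}

```text
time_s: 22.52
tcp_pos: [0.5105, 0.0339, 0.2458]
tcp_rot: [-1.489, 2.761, -0.0]
force: [-0.6, 0.0, -2.2]
opening: 0.0113
gripper_force: 30.0
```

```bash
python3 - <<'E'
from h import *
st(); hang(); hang("side")
E
```

```text
t 22.52 tcp [510.5  33.9 245.8] A -156.9 L -114.4 ang 56.7 F [-0.6  0.  -2.2] q6 -0.96 op 0.0113
wrist 0.64 780 tilt in tool xz deg 5.0 lat tilt 0.2 lo end tool [  0.9   2.5 121.8] hi [10.7  2.1  8.6] lo world [509.2  35.5 129. ] lopix [312, 230]
side 0.5 111 tilt in tool xz deg 3.3 lat tilt -0.3 lo end tool [-7.3  3.1 75.8] hi [-3.7  3.4 13.6] lo world [510.4  41.7 168.4] lopix [342, 243]
```

step_arm:
  motion:
    - {"claw":0,"tx":-29.8,"ty":22.8,"tz":-6,"yaw":0}
    - {"claw":0,"tx":-29.8,"ty":22.8,"tz":-6,"yaw":0}
    - {"claw":0,"tx":-29.8,"ty":22.8,"tz":-6,"yaw":0}
    - {"claw":0,"tx":-29.8,"ty":22.8,"tz":-6,"yaw":0}
    - {"claw":0,"tx":-29.8,"ty":22.8,"tz":-6,"yaw":0}
    - {"claw":0,"tx":0,"ty":0,"tz":0,"yaw":0}
    - {"claw":0,"tx":0,"ty":0,"tz":0,"yaw":0}

```text
time_s: 23.3
tcp_pos: [0.4954, 0.2221, 0.2729]
tcp_rot: [1.495, -2.76, 0.0]
force: [-0.7, -0.4, -0.9]
opening: 0.0117
gripper_force: 30.0
```

```bash
python3 - <<'E'
from h import *
st(); hang(); s=st()
im,d=eyes.snapshot("wrist"); W=world(cam("wrist"),d).reshape(480,640,3)*1000; Q=W[...,:2]-O; A=Q@U; L=Q@N; z=W[...,2]
k=(d>0)&(z>98)&(z<120)&(A>-42)&(A<-14)&(abs(L)<18); print("fork",k.sum(),"A",np.percentile(A[k],[2,50,98]).round(1),"L",np.percentile(L[k],[2,50,98]).round(1),"zmax",np.percentile(z[k],98).round(1))
k=(d>0)&(z>155)&(z<265)&(abs(A)<25)&(abs(L)<15); print("styl",k.sum(),"L",np.percentile(L[k],[2,50,98]).round(1))
E
```

```text
t 23.3 tcp [495.4 222.1 272.9] A -7.8 L 1.6 ang 56.89 F [-0.7 -0.4 -0.9] q6 -1.3 op 0.0117
wrist 0.64 754 tilt in tool xz deg 5.2 lat tilt -0.0 lo end tool [  0.4   0.4 124. ] hi [10.9  0.5  8.6] lo world [495.  222.6 154.2] lopix [310, 231]
t 23.4 tcp [495.5 220.  273. ] A -9.6 L 0.3 ang 56.72 F [-0.8 -0.5 -0.6] q6 -1.3 op 0.0114
fork 472 A [-34.3 -28.9 -19.3] L [-14.4  -0.1  14.2] zmax 113.6
styl 742 L [-4.6  1.4  6.9]
```

step_arm:
  motion:
    - {"claw":0,"tx":-2,"ty":-1.2,"tz":15,"yaw":0}
    - {"claw":0,"tx":0,"ty":0,"tz":30,"yaw":0}
    - {"claw":0,"tx":0,"ty":0,"tz":30,"yaw":0}
    - {"claw":0,"tx":0,"ty":0,"tz":27,"yaw":0}
    - {"claw":0,"tx":6,"ty":0,"tz":0,"yaw":0}
    - {"claw":0,"tx":7,"ty":0,"tz":0,"yaw":0}
    - {"claw":0,"tx":7,"ty":0,"tz":0.5,"yaw":0}
    - {"claw":0,"tx":7,"ty":0,"tz":0.5,"yaw":0}
    - {"claw":0,"tx":7,"ty":0,"tz":1.5,"yaw":0}
    - {"claw":0,"tx":7,"ty":0,"tz":2,"yaw":0}
    - {"claw":0,"tx":7,"ty":0,"tz":2.5,"yaw":0}
    - {"claw":0,"tx":0,"ty":0,"tz":0,"yaw":0}

```text
time_s: 24.45
tcp_pos: [0.4714, 0.1803, 0.1663]
tcp_rot: [-1.491, 2.764, -0.0]
force: [1.3, 1.0, 2.9]
opening: 0.0115
gripper_force: 30.0
```

```bash
python3 - <<'E'
from h import *
st(); tilt(); hang("side")
E
```

```text
t 24.45 tcp [471.4 180.3 166.3] A -56.0 L -1.3 ang 56.68 F [1.3 1.  2.9] q6 -1.27 op 0.0115
side 0.78 290 tilt 63.2 ends A,z [-53.9 184.8] [ 5.3 67.5] L [-5.6  0.   5. ]
wrist 0.85 873 tilt -27.3 ends A,z [-71.3 190.5] [-61.  195.8] L [-5.3  0.3  5.5]
side 0.69 249 tilt in tool xz deg 26.6 lat tilt -1.1 lo end tool [-62.7   0.5 102.6] hi [-16.2   2.3   9.7] lo world [504.7 234.   66.2] lopix [343, 341]
```

step_arm:
  motion:
    - {"claw":0,"tx":6,"ty":0,"tz":3,"yaw":0}
    - {"claw":0,"tx":6,"ty":0,"tz":3.5,"yaw":0}
    - {"claw":0,"tx":6,"ty":0,"tz":4,"yaw":0}
    - {"claw":0,"tx":5,"ty":0,"tz":4.5,"yaw":0}
    - {"claw":0,"tx":0,"ty":0,"tz":0,"yaw":0}
    - {"claw":0,"tx":0,"ty":0,"tz":0,"yaw":0}

```text
time_s: 25.25
tcp_pos: [0.4581, 0.161, 0.1495]
tcp_rot: [1.49, -2.762, 0.001]
force: [2.7, 0.3, 0.0]
opening: 0.0117
gripper_force: 30.0
```

```bash
python3 - <<'E'
from h import *
st(); tilt(); hang("side")
E
```

```text
t 25.25 tcp [458.1 161.  149.5] A -79.4 L -0.8 ang 56.67 F [2.7 0.3 0. ] q6 -1.25 op 0.0117
side 0.94 338 tilt 44.3 ends A,z [-75.3 166.6] [21.4 72.3] L [-5.5  0.3  5.5]
side 0.27 519 tilt 15.7 ends A,z [-36.   64.6] [67.1 35.6] L [-9.8  1.5 11. ]
wrist 0.76 1475 tilt 42.2 ends A,z [-92.7 176.4] [22.8 71.7] L [-4.8  0.7  5.9]
side 0.87 165 tilt in tool xz deg 48.5 lat tilt -0.1 lo end tool [-73.7   1.7  47.3] hi [-29.    1.8   7.8] lo world [497.3 222.9 100.3] lopix [345, 331]
```

step_arm:
  motion:
    - {"claw":0,"tx":-1,"ty":-0.3,"tz":-1,"yaw":0}
    - {"claw":0,"tx":-4,"ty":0,"tz":4,"yaw":0}
    - {"claw":0,"tx":-6,"ty":0,"tz":6,"yaw":0}
    - {"claw":0,"tx":-6,"ty":0,"tz":6,"yaw":0}
    - {"claw":0,"tx":-6,"ty":0,"tz":6,"yaw":0}
    - {"claw":0,"tx":-6,"ty":0,"tz":6,"yaw":0}
    - {"claw":0,"tx":-4,"ty":0,"tz":4,"yaw":0}
    - {"claw":0,"tx":0,"ty":0,"tz":0,"yaw":0}

```text
time_s: 26.22
tcp_pos: [0.4778, 0.1902, 0.1181]
tcp_rot: [1.492, -2.763, 0.0]
force: [-1.1, 0.3, -0.9]
opening: 0.0117
gripper_force: 30.0
```

```bash
python3 - <<'E'
from h import *
st(); tilt()
E
```

```text
t 26.22 tcp [477.8 190.2 118.1] A -44.2 L -1.2 ang 56.74 F [-1.1  0.3 -0.9] q6 -1.28 op 0.0117
side 0.79 348 tilt 43.8 ends A,z [-41.7 136. ] [57.9 40.5] L [-5.7  0.2  5.3]
wrist 0.86 1322 tilt 41.0 ends A,z [-58.7 145.9] [52.9 48.9] L [-4.9  0.1  5. ]
```

step_arm:
  motion:
    - {"claw":0,"tx":-1.5,"ty":0,"tz":2,"yaw":0}
    - {"claw":0,"tx":0,"ty":0,"tz":0,"yaw":0}
    - {"claw":0.3,"tx":0,"ty":0,"tz":0,"yaw":0}
    - {"claw":0.5,"tx":0,"ty":0,"tz":0,"yaw":0}
    - {"claw":0.5,"tx":0,"ty":0,"tz":0,"yaw":0}
    - {"claw":0.5,"tx":0,"ty":0,"tz":0,"yaw":0}
    - {"claw":0.5,"tx":0,"ty":0,"tz":0,"yaw":0}
    - {"claw":0.5,"tx":0,"ty":0,"tz":0,"yaw":0}
    - {"claw":0.5,"tx":0,"ty":0,"tz":-20,"yaw":0}
    - {"claw":0.5,"tx":0,"ty":0,"tz":-35,"yaw":0}
    - {"claw":0.5,"tx":0,"ty":0,"tz":0,"yaw":0}
    - {"claw":0.5,"tx":0,"ty":0,"tz":0,"yaw":0}

```text
time_s: 27.42
tcp_pos: [0.4794, 0.1917, 0.1745]
tcp_rot: [-1.49, 2.76, 0.001]
force: [-0.4, -0.1, -0.6]
opening: 0.0436
gripper_force: 0.0
```

```bash
python3 - <<'E'
from h import *
st(); tilt(); print([ (round(r["p"],2),r["at"]) for r in (eyes.snapshot("top") and models.recognise("top","film_roll"))])
im,d=eyes.snapshot("side"); cv2.imwrite("pics/s9.png",cv2.resize(im[170:420,230:430,::-1],None,fx=2.4,fy=2.4,interpolation=cv2.INTER_CUBIC))
E
```

```text
t 27.42 tcp [479.4 191.7 174.5] A -42.0 L -1.8 ang 56.72 F [-0.4 -0.1 -0.6] q6 -1.28 op 0.0436
side 0.69 307 tilt 45.2 ends A,z [-49.3 144.8] [26. 69.] L [-5.   0.9  5.2]
side 0.44 495 tilt 19.9 ends A,z [-40.5  71.9] [66.9 33. ] L [-10.3   2.9  10.9]
wrist 0.63 1454 tilt 43.7 ends A,z [-54.5 144.8] [52.7 42.2] L [-5.5 -0.1  5.3]
[(0.79, [0.4196, -0.0639, 0.0467]), (0.61, [0.3846, 0.0641, 0.0473]), (0.48, [0.5179, -0.1242, 0.0516]), (0.48, [0.6979, 0.1803, 0.0641]), (0.46, [0.5414, 0.0148, 0.0483])]
```

View pics/s9.png

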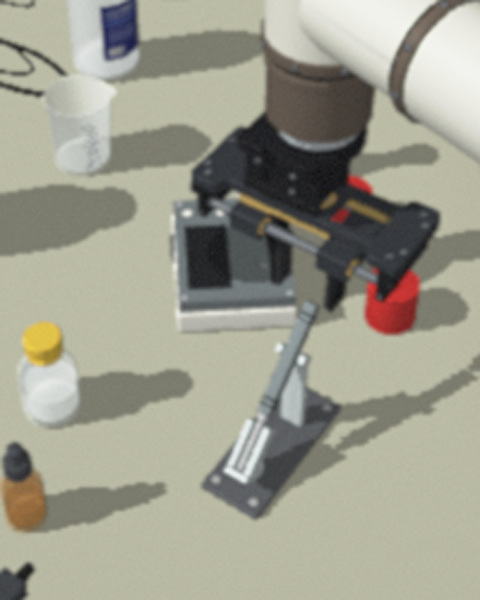

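The stylus lies in the rest exactly as it did the first time: tail at (310,310), tip in the groove at (240,470). The roll stands and the gripper is clear, so I'll hand in.

step_arm:
  motion:
    - {"claw":0.5,"tx":0,"ty":0,"tz":-30,"yaw":0}
    - {"claw":0.5,"tx":0,"ty":0,"tz":0,"yaw":0}
    - {"claw":0.5,"tx":0,"ty":0,"tz":0,"yaw":0}

```text
time_s: 28.02
tcp_pos: [0.4791, 0.1914, 0.2035]
tcp_rot: [-1.491, 2.762, 0.001]
force: [0.4, 0.1, -0.0]
opening: 0.0435
gripper_force: 0.0
```

```bash
python3 -c "
from rig import job
print(job.job_done())"
```

```text
the job is handed in; nothing more can be done
None
```

I handed the job in at about 28 s and no verdict was returned: the roll stands on the worktop, the reset button was held down about 1.5 s at roughly 10 N, and the stylus is back in the rest and let go.

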